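Roll down the cover strip of a linear scale

TASK

The segmented cover strip of the linear scale stands proud of its channel. Take the hand roller from its stand and roll it along the strip with firm, steady pressure (about 15 N, never over 30 N: there is glass underneath) until every section is fully home, using only the roller on the scale, then hang the roller back upright in its stand. Leave the other things alone.

Things in the scene. Friction and masses are not known exactly. Their poses are not given: they have to be found in the camera images.
- roller_grip (a point): Centre of the hand roller's handle: square wood, 22 x 22 mm, 70 mm tall (35 mm up and down from here). Below it a square metal flange 54 x 54 x 6 mm (underside 41 mm below this point), then a steel fork 31 x 18 mm with the wheel, whose lowest point is 85 mm below this point. z up along the handle, x along the axle, so it rolls along y. About 0.3 kg. Stands upright in the black stand.
- roller_wheel (a joint): Turn of the roller's rubber wheel on its axle (rad), free both ways. The wheel is 32 mm in diameter and 20 mm wide, centred under the handle. Pushed along the strip, the roller tips in a weak grip: hold the handle with about 100 N.
- stand_mouth (a point): Centre of the top face of the fixed black stand (72 x 74 mm, 52 mm tall), over its pocket, 40 mm in x by 42 mm in y, 47 mm deep. The roller hangs in it, flange flat on the top face, axle along the stand's x (either way round), wheel 3 mm off the pocket floor; roller_grip is then 41 mm above this point. Room each side: 4.5 mm at the fork in x, 5 mm at the wheel in y.
- scale_rail: The linear scale, fixed: a dark base plate 64 x 190 mm, 10 mm thick, with a light metal channel 44 x 176 mm on it and a steel cover strip in the channel. Origin under the plate's centre; y along the strip, z up. Jack screws set the channel up to 10 mm higher or lower and let it slope along its length by up to 0.08 rad either way; no given pose shows this: it must be felt.
- strip_mid (a point): On the scale: the middle of the channel's length, 58 mm over the worktop: the nominal height of the tops of its side walls, which really lie up to 10 mm above or below, and slope. y along the strip, level. The strip is 30 mm wide and 160 mm long: five steel sections in a row, centred at y = -64, -32, 0, 32 and 64 mm from here. The channel is rigid.
- section_1 (a joint): How far strip section 1, centred -64 mm along y from strip_mid, is pressed into the channel (m): 0.005 is fully home, flush with the side walls; it starts 2.5 to 5 mm proud. It sinks only under more than about 7 N, squarely, and stays where it is pushed (its raised edge adds that to the load as the wheel meets it); once home it is a hard stop.
- section_2 (a joint): How far strip section 2, centred -32 mm along y from strip_mid, is pressed into the channel (m): 0.005 is fully home, flush with the side walls; it starts 2.5 to 5 mm proud. It sinks only under more than about 7 N, squarely, and stays where it is pushed (its raised edge adds that to the load as the wheel meets it); once home it is a hard stop.
- section_3 (a joint): How far strip section 3, centred 0 mm along y from strip_mid, is pressed into the channel (m): 0.005 is fully home, flush with the side walls; it starts 2.5 to 5 mm proud. It sinks only under more than about 7 N, squarely, and stays where it is pushed (its raised edge adds that to the load as the wheel meets it); once home it is a hard stop.
- section_4 (a joint): How far strip section 4, centred 32 mm along y from strip_mid, is pressed into the channel (m): 0.005 is fully home, flush with the side walls; it starts 2.5 to 5 mm proud. It sinks only under more than about 7 N, squarely, and stays where it is pushed (its raised edge adds that to the load as the wheel meets it); once home it is a hard stop.
- section_5 (a joint): How far strip section 5, centred 64 mm along y from strip_mid, is pressed into the channel (m): 0.005 is fully home, flush with the side walls; it starts 2.5 to 5 mm proud. It sinks only under more than about 7 N, squarely, and stays where it is pushed (its raised edge adds that to the load as the wheel meets it); once home it is a hard stop.
- load_mid (a point): Middle of a white round connector load, 34 mm across, 32 mm tall, loose; not part of the job.
- adapter_mid (a point): Middle of a small threaded adapter lying down, 22 x 47 x 19 mm, loose; not part of the job.
- dropper_mid (a point): Middle of a brown dropper bottle, 33 mm across, 102 mm tall, loose; not part of the job.
Mind the look-alikes: they are no part of the job. Leave any green or pink look-alike of the part that bears roller_grip alone.

How it is judged (in metres and radians):
On the way, in this order (a step that is already met when the one before it is completed fails the run):
1. the roller is lifted clear of its stand (z of roller_grip in the frame of stand_mouth above 0.07 m), for 0.1 s.
2. all five sections are home (within 1.5 mm of flush) with the roller's wheel pressing on the scale and turning (value of joint each of section_1, section_2, section_3, section_4, section_5 above 0.0035 m and contact force between roller and scale_rail above 3 N and (velocity of joint roller_wheel above 0.3 rad/s or velocity of joint roller_wheel below -0.3 rad/s)).
At the end, for the whole second after the job is handed in: All five sections are within 1.5 mm of flush, and the roller hangs at rest in the stand's pocket: its flange down on the stand (within 4 mm), its handle within 10 mm of the pocket's centre line and upright within 0.1 rad (value of joint each of section_1, section_2, section_3, section_4, section_5 above 0.0035 m and horizontal distance between roller_grip and stand_mouth below 0.01 m and z of roller_grip in the frame of stand_mouth below 0.045 m and angle between roller_grip's own z axis and vertical below 0.1 rad and linear speed of roller below 0.01 m/s); the robot touches nothing.
It fails at once if the roller presses on the scale with more than 30 N (contact force between roller and scale_rail above 30 N).
It fails at once if the arm or gripper itself pushes on the scale (contact force between any of the fingers, the arm and scale_rail above 1 N).
It fails at once if the connector load is shifted by more than 20 mm (distance of load_mid from where it was at the start of the episode above 0.02 m).
It fails at once if the threaded adapter is shifted by more than 20 mm (distance of adapter_mid from where it was at the start of the episode above 0.02 m).
It fails at once if the dropper bottle is shifted by more than 20 mm (distance of dropper_mid from where it was at the start of the episode above 0.02 m).
It also fails if it takes over 67 s, if anything falls off the work surface, if the arm or the gripper's body presses on something with over 40 N, if the wrist force passes 120 N, or if a joint passes its speed limit or range.

ROBOT

A 7-joint arm with a two-finger parallel gripper is mounted at the origin on a cart in front of the work surface, level with it; the furniture and walls round the work are solid. World frame = base frame: x ahead of the robot, y to its left, z up, the work surface at z = 0. Lengths are in mm, angles in rad, forces in N, time in s.
With the tool pointing down it reaches from about 400 to 850 mm from the base axis. Payload 4.4 kg.
Tool frame: the origin (TCP) lies at the very end of the fingers, on their centre line; the grasp point (between the pads) lies 19 mm behind it; z points along the fingers, y is the direction in which the jaws open and shut (so a half turn about z gives the same grasp; the last joint's range is limited). The gripper opens to 94 mm and grips with 3 to 60 N. Pads are 16 mm wide; open, the fingers measure 119 mm over their backs; the gripper's body (75 mm by 177 mm) begins 78 mm behind the grasp point.
Start: joints at [-1.185, 0.628, 0.038, 1.517, -0.027, 0.996, -0.02], TCP at [283.759, 584.807, 205.478] pointing down, gripper open.
Joint ranges: [-3.06, 3.06], [-0.37, 2.12], [-1.25, 1.32], [0.18, 2.47], [-1.1, 4.24], [0.23, 1.98], [-2.94, 2.94]. Speed limits (rad/s): [2.57, 2.57, 3.14, 3.14, 3.14, 3.14, 3.14].

INTERFACE

Orientations are given as a unit quaternion [x, y, z, w].
In Python, from cell import bot, imaging gives the robot as it stands.
- The arm moves only by the tool jog_arm, never from a script. Its argument "series" is a list of rows, each an object of numbers: "tx", "ty", "tz": the shift along the tool's x, y, z in mm; "ax", "ay", "az": the turn, a rotation vector about the tool's x, y, z in rad; "hand": the closure, from 0 (fully open) to 1 (shut). In form: [{"tx": .., "ty": .., "tz": .., "ax": .., "ay": .., "az": .., "hand": ..}, ...]. A call has exactly 8 rows; each row shifts and turns the commanded pose from where the row before left it, along the tool's axes as they then stand; what a row does not reach is not made up. A row lasts 1/12 s, in which the tool goes at most 41.7 mm and 7.16 degrees, less where a joint would pass 70% of its speed; a pose out of reach is approached as far as the arm can. A call is refused whole if a number of a shift passes 41.7 or a number of a turn 0.125, either way. A call with a gripper value outside its range is refused whole. The fingers move at their own pace and stop on an object; "force" is the grip in N (left out, the last holds). Time passes only in rows, so rows that do not move let the fingers close, or fill a call up. It gives the time, the measured TCP pose, the force and the opening at its end, in the units of the state.
- bot.get_obs(): the state, without advancing time (a new reading comes with each control period).
- imaging.read_camera(name): name is "side" or "top"; returns the picture (420x560x3 uint8, red, green, blue); there is no depth.
- imaging.camera_params(name): a dict with "K" (3x3 intrinsics, pixels), "pose" (4x4, takes a point from camera to world coordinates). Camera axes: x right, y up, looking along -z (the intrinsics and any distortion apply to the point x, -y, -z); pixel columns grow to the right and rows downward; lengths in mm; the calibration is good to about 2 mm. A picture is of the moment at which its call begins. camera_params takes no time and is no camera call.
- bot.close_job(): hands the job in, once; it reports no verdict.
The state is a dict: "time": time; "joint_positions": joint angles; "dq": joint speeds; "joint_efforts": joint torques, N m; "ee_pos": TCP position; "tool_rot": TCP orientation; "wrist_force": force on the tool from outside, world axes, zero at the start; "torque": the same for the moment, N m; "finger_gap": opening from 0.0 (shut) to 1.0 (fully open).
Only numpy, scipy, OpenCV 4.12 (cv2) and the standard library are available. Lean on these libraries where they do the work, as an engineer would, in place of code of your own. Each camera call takes 0.05 s, during which the arm holds its last target.

## Working session

There is one attempt and no reset: what is moved stays moved. The work goes in short steps, Python scripts to look and compute and a tool call to move; the robot and the scene stay as the last step left them, time stands still between calls to the robot, and variables do not carry over. Pictures are saved under pics/ and viewed, and the job is handed in when it is done.

Besides the shell and the picture viewer there is one more tool, called after "Emit:" as name(argument=value, ...) on one line, values as JSON. jog_arm: Moves the arm, as the interface text tells. Its arguments: {"type":"object","properties":{"series":{"type":"array"},"force":{"type":"number"}},"required":["series"]}

```bash
ls; mkdir -p pics; python3 - <<'E'
from cell import bot, imaging
import cv2
print(bot.get_obs())
for n in("side","top"):
    im=imaging.read_camera(n); cv2.imwrite(f"pics/{n}0.png",im[:,:,::-1]); print(imaging.camera_params(n))
E
```

```text
pics
{'time': 0.0, 'joint_positions': array([-1.18477853,  0.6293324 ,  0.03842879,  1.51834086, -0.02699393,
        0.99629505, -0.01998344]), 'dq': array([ 1.48405324e-04, -2.19840782e-04,  1.78791011e-04,  8.04653969e-05,
        9.88219217e-04, -1.83303330e-03,  6.19851614e-05]), 'joint_efforts': array([-5.77469691e-04, -5.49714124e+01,  1.14349544e+00, -1.86629319e+01,
       -5.22491138e-02,  2.37179938e-02,  1.74071215e-04]), 'ee_pos': array([283.47312206, 584.20107929, 204.57146685]), 'tool_rot': array([ 2.23976995e-01,  9.74593989e-01, -9.07671343e-04, -1.98045409e-04]), 'wrist_force': array([-0.67666509, -0.49841359, -0.90730348]), 'torque': array([-0.023463  ,  0.00441958,  0.01509049]), 'finger_gap': 1.003492874899873}
{'K': array([[436.84054134,   0.        , 279.98556109],
       [  0.        , 436.84054134, 204.87339522],
       [  0.        ,   0.        ,   1.        ]]), 'pose': array([[-8.21983342e-01,  2.37581923e-01, -5.17588849e-01,
        -2.67405168e+01],
       [-5.69484712e-01, -3.51709150e-01,  7.42958839e-01,
         1.01805583e+03],
       [-5.52714423e-03,  9.05458726e-01,  4.24398335e-01,
         5.06652364e+02],
       [ 0.00000000e+00,  0.00000000e+00,  0.00000000e+00,
         1.00000000e+00]])}
{'K': array([[397.93354549,   0.        , 281.17691644],
       [  0.        , 397.93354549, 198.76605396],
       [  0.        ,   0.        ,   1.        ]]), 'pose': array([[ 2.02091048e-02,  9.97424115e-01, -6.88238868e-02,
         4.17783463e+02],
       [-9.99792635e-01,  1.99885752e-02, -3.89148606e-03,
         2.89490016e+02],
       [-2.50577061e-03,  6.88882585e-02,  9.97621235e-01,
         9.93135032e+02],
       [ 0.00000000e+00,  0.00000000e+00,  0.00000000e+00,
         1.00000000e+00]])}
```

View pics/side0.png

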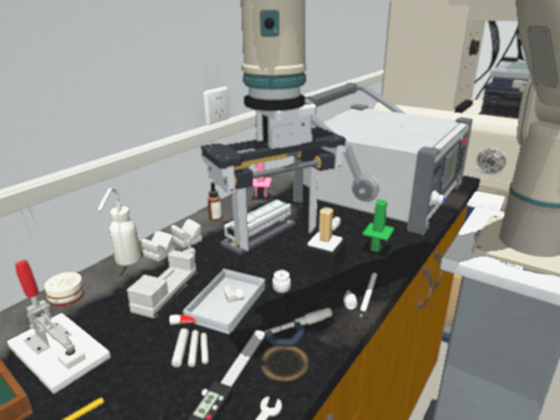

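View pics/top0.png

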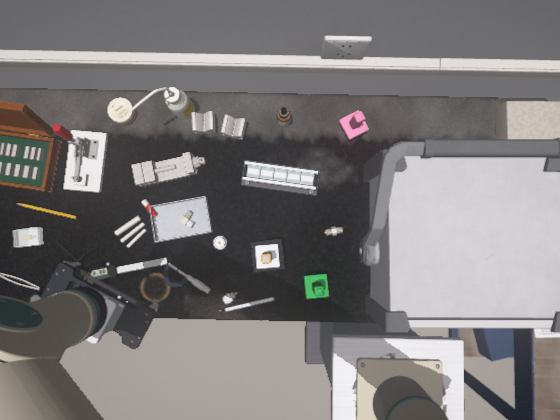

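```bash
cat > h.py <<'E'
import numpy as np, cv2
from cell import bot, imaging
def par(n):
    p=imaging.camera_params(n); return p['K'],p['pose']
def proj(n,P):
    K,T=par(n); P=np.atleast_2d(P); c=(P-T[:3,3])@T[:3,:3]; c=c*[1,-1,-1]; q=c@K.T; return q[:,:2]/q[:,2:]
def ray(n,uv):
    K,T=par(n); d=np.linalg.inv(K)@[uv[0],uv[1],1]; d=T[:3,:3]@(d*[1,-1,-1]); return T[:3,3],d/np.linalg.norm(d)
def onz(n,uv,z):
    o,d=ray(n,uv); return o+d*(z-o[2])/d[2]
def crop(n,im,x0,y0,x1,y1,s,name):
    c=cv2.resize(im[y0:y1,x0:x1,::-1],None,fx=s,fy=s,interpolation=cv2.INTER_CUBIC); cv2.imwrite(name,c)
E
python3 - <<'E'
from h import *
s=cv2.imread('pics/side0.png')[:,:,::-1]; t=cv2.imread('pics/top0.png')[:,:,::-1]
a=cv2.resize(t[140:300,230:350],None,fx=5,fy=5,interpolation=cv2.INTER_CUBIC)[:, :,::-1]
cv2.imwrite('pics/ct.png',cv2.resize(t[145:275,230:350,::-1],None,fx=4.5,fy=4.5,interpolation=cv2.INTER_CUBIC))
cv2.imwrite('pics/cs.png',cv2.resize(s[180:300,200:400,::-1],None,fx=4,fy=4,interpolation=cv2.INTER_CUBIC))
E
```

```text
(no output)
```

View pics/ct.png

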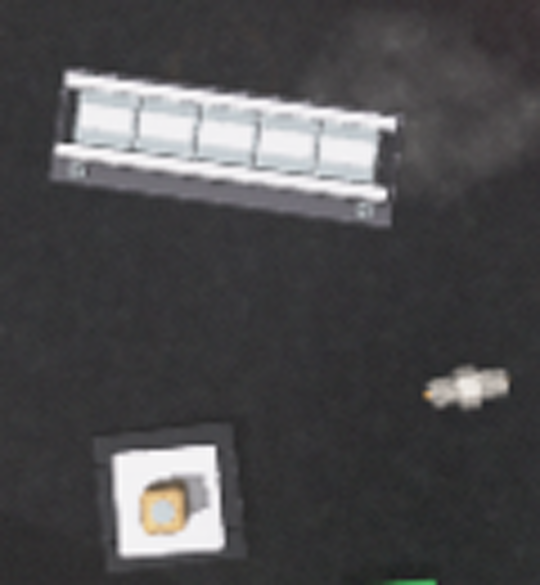

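View pics/cs.png

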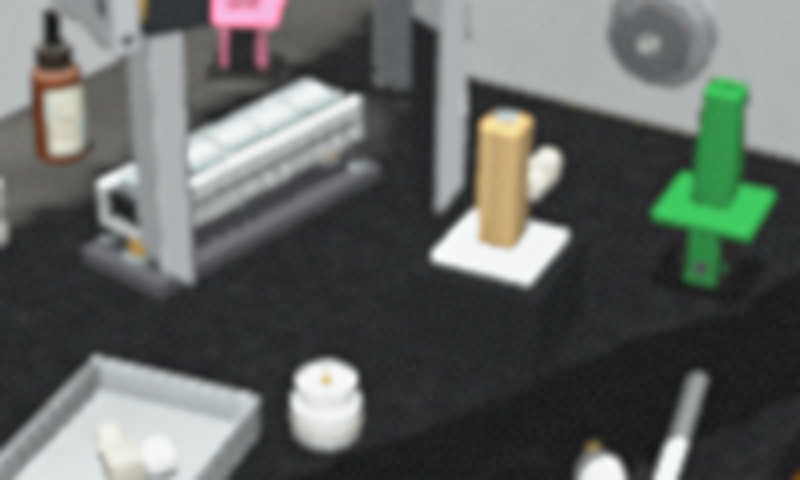

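```bash
python3 - <<'E'
from h import *
def T(c): return np.array([230+c[0]/4.5-0.4,145+c[1]/4.5-0.4])
def S(c): return np.array([200+c[0]/4-.4,180+c[1]/4-.4])
F=[onz('top',T(c),58)[:2] for c in [(111,453),(217,446),(226,550),(120,557)]]
B=[onz('top',T(c),52)[:2] for c in [(95,437),(233,424),(245,555),(107,570)]]
for n,Q in(('flange',F),('stand',B)):
    Q=np.array(Q);print(n,Q.round(1).tolist(),Q.mean(0),[np.linalg.norm(Q[i]-Q[i-1]).round(1) for i in range(4)],[np.degrees(np.arctan2(*(Q[(i+1)%4]-Q[i])[::-1])).round(1) for i in range(4)])
print('handle top',onz('top',T((163,511)),128))
print('side flange corners',[onz('side',S(c),58)[:2].round(1).tolist() for c in [(431,257),(478,208),(571,236),(528,285)]])
print('side handle top',onz('side',S((506,117)),128))
W=[T(c) for c in [(67,72),(397,118),(388,198),(54,150)]]
for z in(48,58,68):
    Q=np.array([onz('top',c,z)[:2] for c in W]);print(z,Q.round(1).tolist(),Q.mean(0),[np.linalg.norm(Q[i]-Q[i-1]).round(1) for i in range(4)],[np.degrees(np.arctan2(*(Q[(i+1)%4]-Q[i])[::-1])).round(1) for i in range(4)])
print('plate',[onz('top',T(c),10)[:2].round(1).tolist() for c in [(50,180),(390,226)]])
print('plate side', [onz('side',S(c),10)[:2].round(1).tolist() for c in [(85,252),(165,297),(383,165)]])
for nm,c,z in(('load',(220,242),20),('adapt',(333.5,231.5),10),('dropper',(284,112),90)): print(nm,onz('top',c,z))
E
```

```text
flange [[372.1, 353.8], [376.9, 298.8], [323.4, 293.1], [318.7, 347.8]] [347.79072169 323.39438743] [np.float64(53.7), np.float64(55.2), np.float64(53.7), np.float64(55.0)] [np.float64(-85.1), np.float64(-173.8), np.float64(94.9), np.float64(6.4)]
stand [[380.0, 362.8], [388.2, 290.8], [320.5, 283.2], [311.3, 354.8]] [349.97968543 322.88748864] [np.float64(69.2), np.float64(72.5), np.float64(68.2), np.float64(72.2)] [np.float64(-83.5), np.float64(-173.6), np.float64(97.3), np.float64(6.6)]
handle top [348.40803152 323.38647061 128.        ]
side flange corners [[368.1, 354.9], [374.4, 296.5], [319.3, 295.7], [314.2, 351.4]]
side handle top [347.91782172 318.93946044 128.        ]
48 [[572.9, 383.0], [551.7, 206.9], [508.9, 211.1], [531.0, 388.8]] [541.14114735 297.42258906] [np.float64(42.3), np.float64(177.3), np.float64(43.0), np.float64(179.0)] [np.float64(-96.9), np.float64(174.4), np.float64(82.9), np.float64(-7.9)]
58 [[571.3, 382.0], [550.3, 207.8], [508.0, 211.9], [529.8, 387.7]] [539.83596152 297.33865848] [np.float64(41.9), np.float64(175.5), np.float64(42.5), np.float64(177.2)] [np.float64(-96.9), np.float64(174.4), np.float64(82.9), np.float64(-7.9)]
68 [[569.6, 381.0], [548.9, 208.6], [507.0, 212.7], [528.6, 386.7]] [538.5307757 297.2547279] [np.float64(41.4), np.float64(173.6), np.float64(42.1), np.float64(175.3)] [np.float64(-96.9), np.float64(174.4), np.float64(82.9), np.float64(-7.9)]
plate [[518.8, 394.5], [497.1, 206.6]]
plate side [[575.3, 389.1], [506.9, 401.3], [494.1, 204.1]]
load [376.47495257 440.02837376  20.        ]
adapt [407.43229902 162.91456673  10.        ]
dropper [681.06008135 290.5533696   90.        ]
```

```bash
cat >> h.py <<'E'
from scipy.spatial.transform import Rotation as R
def pose(o=None):
    o=o or bot.get_obs(); M=R.from_quat(o['tool_rot']).as_matrix()
    return o['ee_pos'],np.degrees(np.arctan2(M[1,1],M[0,1])),M
def show():
    o=bot.get_obs(); p,th,M=pose(o); print('t',round(o['time'],2),'p',p.round(1),'th',round(th,2),'zax',M[:,2].round(4),'F',o['wrist_force'].round(1),'M',o['torque'].round(2),'gap',round(o['finger_gap'],3),'q',o['joint_positions'].round(2))
def rows(p1,th1,n,p0=None,th0=None):
    p,th,_=pose(); p0=p if p0 is None else np.array(p0,float); th0=th if th0 is None else th0
    d=(np.array(p1)-p0)/n; dt=(th1-th0)/n
    for i in range(n):
        a=np.radians(th0+dt*i); print('{"tx":%.1f,"ty":%.1f,"tz":%.1f,"az":%.4f}'%(-np.sin(a)*d[0]+np.cos(a)*d[1],np.cos(a)*d[0]+np.sin(a)*d[1],-d[2],-np.radians(dt)))
E
python3 - <<'E'
from h import *
show(); rows([348.5,322.8,160],96,8)
for c in [(370,250),(385,150),(375,300)]:
  for z in (150,220): print(c,z,onz('top',c,z).round())
E
```

```text
t 0.1 p [283.5 584.3 204.7] th 64.12 zax [-7.0e-04 -1.5e-03 -1.0e+00] F [ 0.2 -0.9 -1.2] M [-0.01  0.05 -0.  ] gap 0.997 q [-1.18  0.63  0.04  1.52 -0.03  1.   -0.02]
{"tx":-21.6,"ty":-25.9,"tz":5.6,"az":-0.0696}
{"tx":-19.7,"ty":-27.3,"tz":5.6,"az":-0.0696}
{"tx":-17.8,"ty":-28.6,"tz":5.6,"az":-0.0696}
{"tx":-15.8,"ty":-29.8,"tz":5.6,"az":-0.0696}
{"tx":-13.6,"ty":-30.8,"tz":5.6,"az":-0.0696}
{"tx":-11.5,"ty":-31.7,"tz":5.6,"az":-0.0696}
{"tx":-9.2,"ty":-32.4,"tz":5.6,"az":-0.0696}
{"tx":-7.0,"ty":-32.9,"tz":5.6,"az":-0.0696}
(370, 250) 150 [372. 104. 150.]
(370, 250) 220 [375. 119. 220.]
(385, 150) 150 [585.  73. 150.]
(385, 150) 220 [571.  91. 220.]
(375, 300) 150 [268.  93. 150.]
(375, 300) 220 [281. 109. 220.]
```

Emit:
jog_arm(series=[{"tx": -21.6, "ty": -25.9, "tz": 4, "az": -0.07}, {"tx": -19.7, "ty": -27.3, "tz": 4, "az": -0.07}, {"tx": -17.8, "ty": -28.6, "tz": 4, "az": -0.07}, {"tx": -15.8, "ty": -29.8, "tz": 4, "az": -0.07}, {"tx": -13.6, "ty": -30.8, "tz": 4, "az": -0.07}, {"tx": -11.5, "ty": -31.7, "tz": 4, "az": -0.07}, {"tx": -9.2, "ty": -32.4, "tz": 4, "az": -0.07}, {"tx": -7, "ty": -32.9, "tz": 4, "az": -0.07, "hand": 0.3}], force=60)

```text
$.series[0]: bad value
```

```bash
python3 - <<'E'
from h import *
show(); im=imaging.read_camera('side'); crop('side',im,200,100,450,290,3,'pics/s1.png')
im=imaging.read_camera('top'); crop('top',im,180,140,380,330,3.5,'pics/t1.png')
print(proj('side',[[348.5,322.8,128],pose()[0]]))
E
```

```text
t 0.1 p [283.5 584.3 204.7] th 64.12 zax [-7.0e-04 -1.5e-03 -1.0e+00] F [ 0.2 -0.9 -1.2] M [-0.01  0.05 -0.  ] gap 0.997 q [-1.18  0.63  0.04  1.52 -0.03  1.   -0.02]
[[324.89389802 209.47299874]
 [275.33713329 238.45174537]]
```

View pics/s1.png

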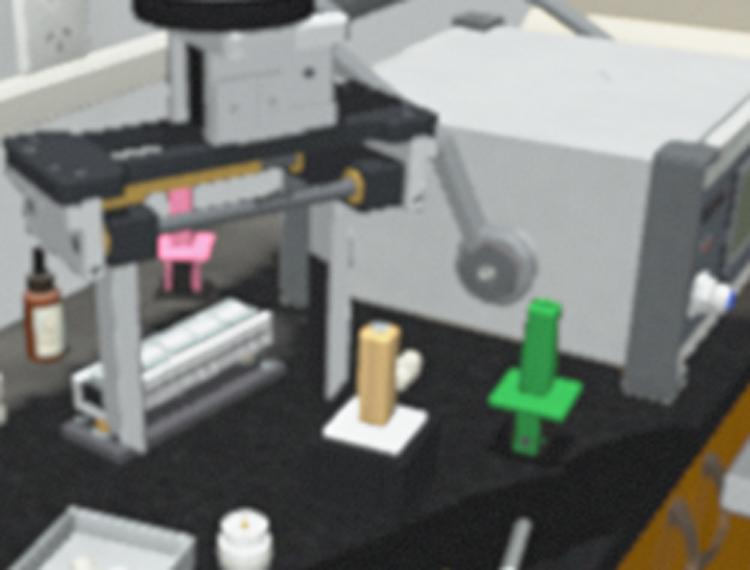

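The wood-handled roller, at side (326,224) and top (267,257), stands in the black stand. The green one at top (317,287) and the pink one at top (354,124) are the look-alikes. The call was refused, so I'll retry with all seven keys in every row.

Emit:
jog_arm(series=[{"tx": -21.6, "ty": -25.9, "tz": 4, "ax": 0, "ay": 0, "az": -0.07, "hand": 0}, {"tx": -19.7, "ty": -27.3, "tz": 4, "ax": 0, "ay": 0, "az": -0.07, "hand": 0}, {"tx": -17.8, "ty": -28.6, "tz": 4, "ax": 0, "ay": 0, "az": -0.07, "hand": 0}, {"tx": -15.8, "ty": -29.8, "tz": 4, "ax": 0, "ay": 0, "az": -0.07, "hand": 0}, {"tx": -13.6, "ty": -30.8, "tz": 4, "ax": 0, "ay": 0, "az": -0.07, "hand": 0}, {"tx": -11.5, "ty": -31.7, "tz": 4, "ax": 0, "ay": 0, "az": -0.07, "hand": 0}, {"tx": -9.2, "ty": -32.4, "tz": 4, "ax": 0, "ay": 0, "az": -0.07, "hand": 0}, {"tx": -7, "ty": -32.9, "tz": 4, "ax": 0, "ay": 0, "az": -0.07, "hand": 0.1}], force=60)

```text
time: 0.87
ee_pos: [349.3, 321.7, 173.4]
tool_rot: [-0.056, 0.998, 0.0, 0.0]
wrist_force: [0.4, -0.3, 1.2]
finger_gap: 0.962
```

```bash
python3 - <<'E'
from h import *
show(); im=imaging.read_camera('side'); crop('side',im,200,100,450,290,3,'pics/s1.png')
im=imaging.read_camera('top'); crop('top',im,180,140,380,330,3,'pics/t1.png')
rows([348.5,322.8,110],96,8)
E
```

```text
t 0.87 p [349.3 321.7 173.4] th 96.41 zax [ 2.e-04  0.e+00 -1.e+00] F [ 0.4 -0.3  1.2] M [ 0.07 -0.05  0.03] gap 0.962 q [-0.72  0.43 -0.12  2.03  0.08  0.69  0.79]
{"tx":0.2,"ty":0.8,"tz":7.9,"az":-0.0004}
{"tx":0.2,"ty":0.8,"tz":7.9,"az":-0.0004}
{"tx":0.1,"ty":0.8,"tz":7.9,"az":-0.0004}
{"tx":0.1,"ty":0.8,"tz":7.9,"az":-0.0004}
{"tx":0.1,"ty":0.8,"tz":7.9,"az":-0.0004}
{"tx":0.1,"ty":0.8,"tz":7.9,"az":-0.0004}
{"tx":0.1,"ty":0.8,"tz":7.9,"az":-0.0004}
{"tx":0.1,"ty":0.8,"tz":7.9,"az":-0.0004}
```

View pics/s1.png

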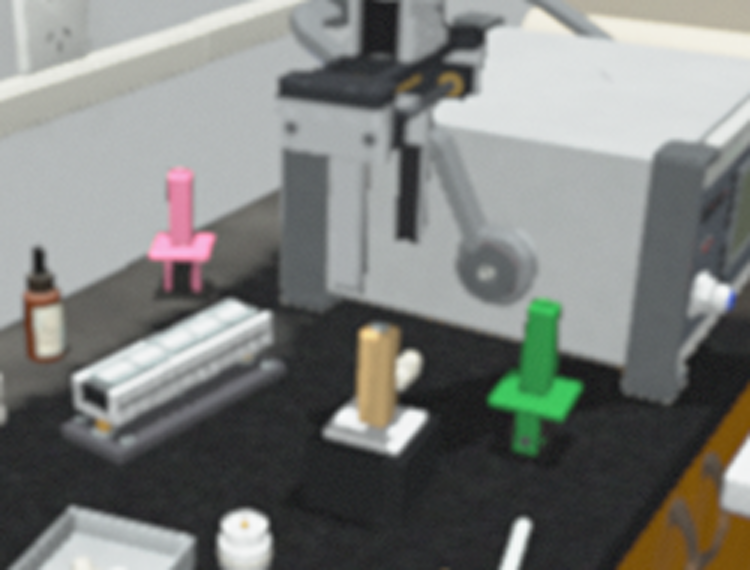

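View pics/t1.png

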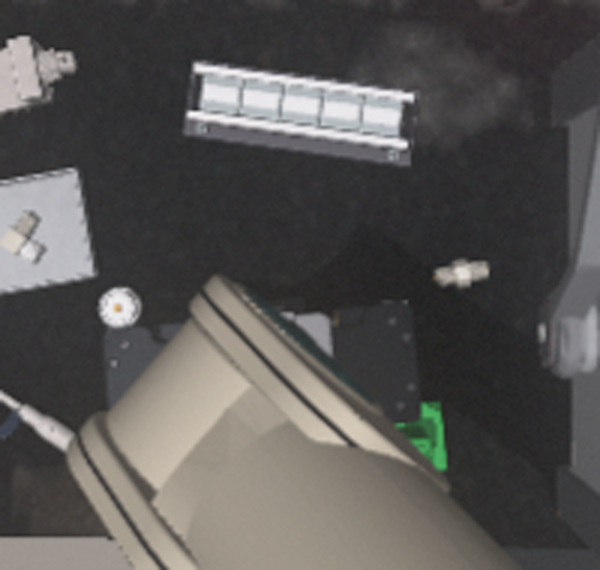

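Emit:
jog_arm(series=[{"tx": 0.7, "ty": 1.2, "tz": 14, "ax": 0, "ay": 0, "az": 0, "hand": 0.1}, {"tx": 0, "ty": 0, "tz": 15, "ax": 0, "ay": 0, "az": 0, "hand": 0.1}, {"tx": 0, "ty": 0, "tz": 15, "ax": 0, "ay": 0, "az": 0, "hand": 0.1}, {"tx": 0, "ty": 0, "tz": 15, "ax": 0, "ay": 0, "az": 0, "hand": 0.1}, {"tx": 0, "ty": 0, "tz": 15, "ax": 0, "ay": 0, "az": 0, "hand": 0.1}, {"tx": 0, "ty": 0, "tz": 15, "ax": 0, "ay": 0, "az": 0, "hand": 0.2}, {"tx": 0, "ty": 0, "tz": 12, "ax": 0, "ay": 0, "az": 0, "hand": 0.3}, {"tx": 0, "ty": 0, "tz": 7, "ax": 0, "ay": 0, "az": 0, "hand": 0.4}], force=60)

```text
time: 1.63
ee_pos: [347.7, 325.0, 64.3]
tool_rot: [-0.054, 0.999, -0.0, -0.001]
wrist_force: [-0.7, -1.6, 0.4]
finger_gap: 0.719
```

```bash
python3 - <<'E'
from h import *
show(); im=imaging.read_camera('side'); crop('side',im,220,140,420,290,4,'pics/s2.png')
E
```

```text
t 1.63 p [347.7 325.   64.3] th 96.21 zax [-1.e-03 -5.e-04 -1.e+00] F [-0.7 -1.6  0.4] M [ 0.02  0.09 -0.01] gap 0.719 q [-0.75  0.62 -0.08  2.11  0.12  0.41  0.75]
```

View pics/s2.png

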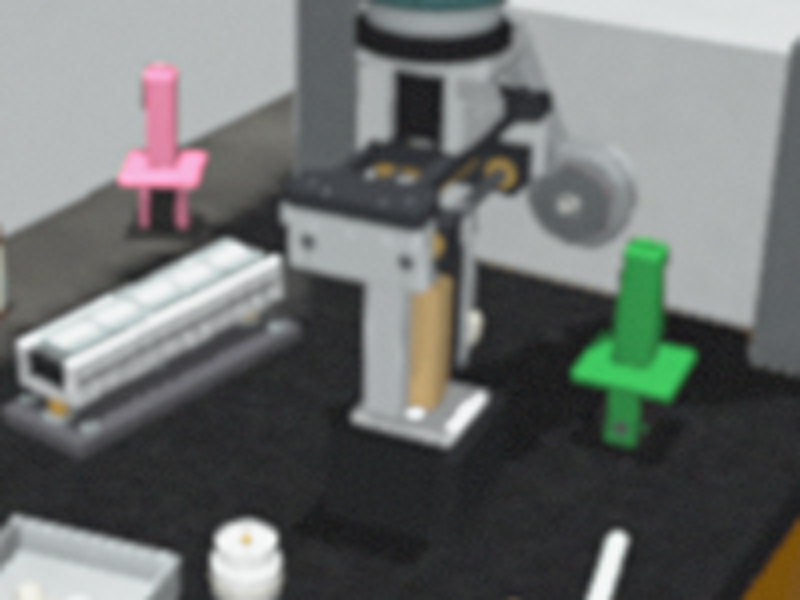

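Emit:
jog_arm(series=[{"tx": 0, "ty": -1.5, "tz": 0, "ax": 0, "ay": 0, "az": 0, "hand": 0.6}, {"tx": 0, "ty": 0, "tz": 0, "ax": 0, "ay": 0, "az": 0, "hand": 1}, {"tx": 0, "ty": 0, "tz": 0, "ax": 0, "ay": 0, "az": 0, "hand": 1}, {"tx": 0, "ty": 0, "tz": 0, "ax": 0, "ay": 0, "az": 0, "hand": 1}, {"tx": 0, "ty": 0, "tz": 0, "ax": 0, "ay": 0, "az": 0, "hand": 1}, {"tx": 0, "ty": 0, "tz": 0, "ax": 0, "ay": 0, "az": 0, "hand": 1}, {"tx": 0, "ty": 0, "tz": 0, "ax": 0, "ay": 0, "az": 0, "hand": 1}, {"tx": 0, "ty": 0, "tz": 0, "ax": 0, "ay": 0, "az": 0, "hand": 1}], force=60)

```text
time: 2.35
ee_pos: [348.7, 323.3, 65.9]
tool_rot: [-0.054, 0.999, 0.0, 0.0]
wrist_force: [0.1, -0.2, 4.0]
finger_gap: 0.231
```

```bash
python3 - <<'E'
from h import *
show()
E
```

```text
t 2.35 p [348.7 323.3  65.9] th 96.2 zax [ 6.e-04  7.e-04 -1.e+00] F [ 0.1 -0.2  4. ] M [-0.08  0.06  0.01] gap 0.231 q [-0.75  0.62 -0.08  2.12  0.12  0.41  0.75]
```

Emit:
jog_arm(series=[{"tx": 0, "ty": 0, "tz": -5, "ax": 0, "ay": 0, "az": 0, "hand": 1}, {"tx": 0, "ty": 0, "tz": -10, "ax": 0, "ay": 0, "az": 0, "hand": 1}, {"tx": 0, "ty": 0, "tz": -15, "ax": 0, "ay": 0, "az": 0, "hand": 1}, {"tx": 0, "ty": 0, "tz": -15, "ax": 0, "ay": 0, "az": 0, "hand": 1}, {"tx": 0, "ty": 0, "tz": -15, "ax": 0, "ay": 0, "az": 0, "hand": 1}, {"tx": 0, "ty": 0, "tz": -15, "ax": 0, "ay": 0, "az": 0, "hand": 1}, {"tx": 0, "ty": 0, "tz": -15, "ax": 0, "ay": 0, "az": 0, "hand": 1}, {"tx": 0, "ty": 0, "tz": -10, "ax": 0, "ay": 0, "az": 0, "hand": 1}])

```text
time: 3.02
ee_pos: [348.3, 322.7, 166.6]
tool_rot: [-0.054, 0.999, 0.0, 0.0]
wrist_force: [0.0, 0.1, -2.7]
finger_gap: 0.228
```

```bash
python3 - <<'E'
from h import *
show(); im=imaging.read_camera('side'); crop('side',im,220,140,420,290,4,'pics/s3.png')
cv2.imwrite('pics/rail.png',cv2.resize(im[190:260,215:300,::-1],None,fx=8,fy=8,interpolation=cv2.INTER_CUBIC))
E
```

```text
t 3.02 p [348.3 322.7 166.6] th 96.19 zax [ 1.e-04  1.e-04 -1.e+00] F [ 0.   0.1 -2.7] M [ 0.04 -0.05  0.04] gap 0.228 q [-0.72  0.44 -0.12  2.03  0.08  0.67  0.78]
```

View pics/s3.png

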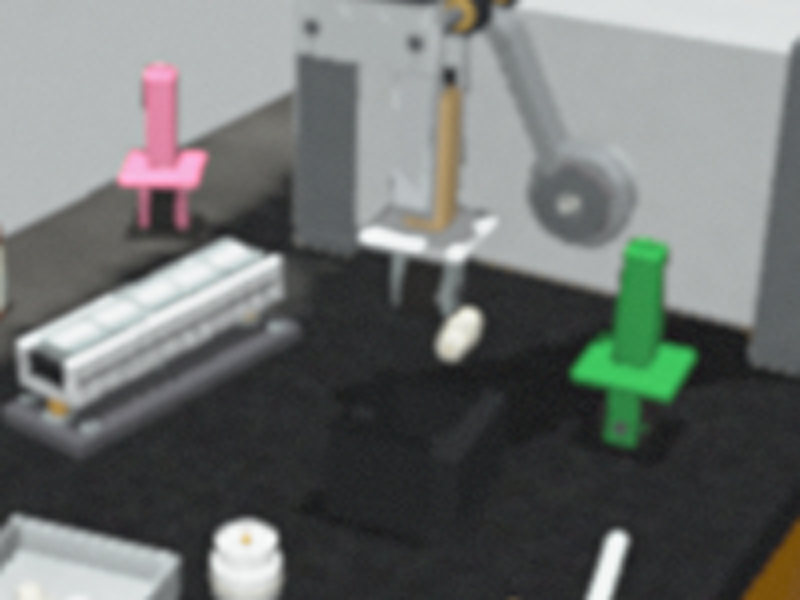

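View pics/rail.png

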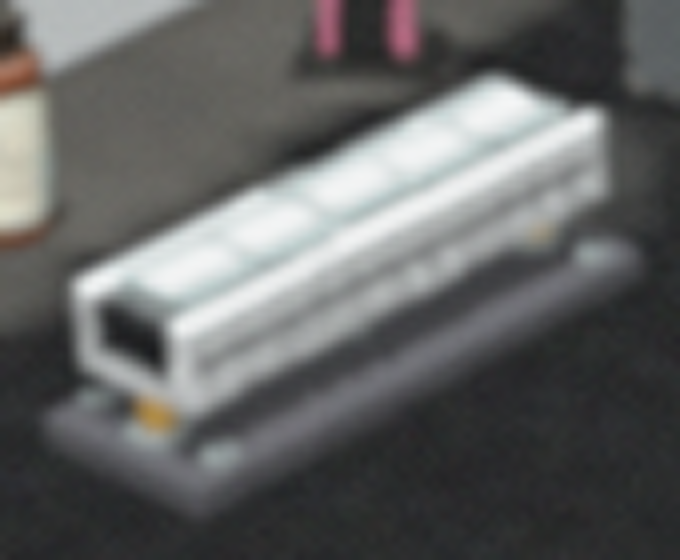

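```bash
python3 - <<'E'
from h import *
from scipy.optimize import least_squares
# channel front wall outer top corners; solve centre height h, slope s using both views with channel axis 83.1deg, centre free
W=[(67,72),(397,118),(388,198),(54,150)]
tp=np.array([[230+c[0]/4.5-.4,145+c[1]/4.5-.4] for c in W])
sd=np.array([[215+c[0]/8-.45,190+c[1]/8-.45] for c in [(178,325),(607,112),(78,285)]])
def pts(v):
    x,y,a,h,s=v; u=np.array([np.cos(a),np.sin(a)]); n=np.array([np.sin(a),-np.cos(a)])
    f=lambda l,m:np.r_[np.array([x,y])+u*l+n*m,h+s*l]
    return np.array([f(88,22),f(-88,22),f(-88,-22),f(88,-22)])
def res(v):
    P=pts(v); return np.r_[(proj('top',P)-tp).ravel(),(proj('side',P[[3,2,0]])-sd).ravel()]
r=least_squares(res,[540,297,np.radians(83),58,0]); print(r.x,np.degrees(r.x[2])); print(r.fun.round(1))
J=np.linalg.inv(r.jac.T@r.jac); print(np.sqrt(np.diag(J)))
E
```

```text
[ 5.39075181e+02  2.96740842e+02  1.44882892e+00  5.56867753e+01
 -1.90197349e-02] 83.01178246139357
[ 0.4  0.1  0.4  0.1 -0.1  0.6  0.5  1.  -0.1  0.5 -1.  -0.1 -1.1 -0.7]
[1.07527364 1.08810632 0.01193808 1.77429777 0.01925856]
```

```bash
python3 - <<'E'
from h import *
rows([547.3,360.5,150],83.0,8)
E
```

```text
{"tx":-25.1,"ty":1.9,"tz":2.2,"az":0.0288}
{"tx":-25.1,"ty":2.7,"tz":2.2,"az":0.0288}
{"tx":-25.0,"ty":3.4,"tz":2.2,"az":0.0288}
{"tx":-24.9,"ty":4.1,"tz":2.2,"az":0.0288}
{"tx":-24.7,"ty":4.8,"tz":2.2,"az":0.0288}
{"tx":-24.6,"ty":5.5,"tz":2.2,"az":0.0288}
{"tx":-24.4,"ty":6.2,"tz":2.2,"az":0.0288}
{"tx":-24.2,"ty":6.9,"tz":2.2,"az":0.0288}
```

Emit:
jog_arm(series=[{"tx": -25.1, "ty": 1.9, "tz": 2, "ax": 0, "ay": 0, "az": 0.0288, "hand": 1}, {"tx": -25.1, "ty": 2.7, "tz": 2, "ax": 0, "ay": 0, "az": 0.0288, "hand": 1}, {"tx": -25, "ty": 3.4, "tz": 2, "ax": 0, "ay": 0, "az": 0.0288, "hand": 1}, {"tx": -24.9, "ty": 4.1, "tz": 2, "ax": 0, "ay": 0, "az": 0.0288, "hand": 1}, {"tx": -24.7, "ty": 4.8, "tz": 2, "ax": 0, "ay": 0, "az": 0.0288, "hand": 1}, {"tx": -24.6, "ty": 5.5, "tz": 2, "ax": 0, "ay": 0, "az": 0.0288, "hand": 1}, {"tx": -24.4, "ty": 6.2, "tz": 2, "ax": 0, "ay": 0, "az": 0.0288, "hand": 1}, {"tx": -24.2, "ty": 6.9, "tz": 2, "ax": 0, "ay": 0, "az": 0.0288, "hand": 1}])

```text
time: 3.73
ee_pos: [546.9, 359.4, 148.1]
tool_rot: [0.062, 0.998, -0.001, -0.001]
wrist_force: [-0.7, -0.3, -2.5]
finger_gap: 0.233
```

Emit:
jog_arm(series=[{"tx": 0, "ty": 0, "tz": 5, "ax": 0, "ay": 0, "az": 0, "hand": 1}, {"tx": 0, "ty": 0, "tz": 4, "ax": 0, "ay": 0, "az": 0, "hand": 1}, {"tx": 0, "ty": 0, "tz": 2, "ax": 0, "ay": 0, "az": 0, "hand": 1}, {"tx": 0, "ty": 0, "tz": 0, "ax": 0, "ay": 0, "az": 0, "hand": 1}, {"tx": 0, "ty": 0, "tz": 0, "ax": 0, "ay": 0, "az": 0, "hand": 1}, {"tx": 0, "ty": 0, "tz": 0, "ax": 0, "ay": 0, "az": 0, "hand": 1}, {"tx": 0, "ty": 0, "tz": 0, "ax": 0, "ay": 0, "az": 0, "hand": 1}, {"tx": 0, "ty": 0, "tz": 0, "ax": 0, "ay": 0, "az": 0, "hand": 1}])

```text
time: 4.4
ee_pos: [546.5, 360.2, 138.9]
tool_rot: [0.061, 0.998, 0.0, 0.0]
wrist_force: [0.1, -0.5, -2.6]
finger_gap: 0.231
```

```bash
python3 - <<'E'
from h import *
show(); im=imaging.read_camera('side'); crop('side',im,180,110,340,260,4,'pics/s4.png')
im=imaging.read_camera('top'); crop('top',im,200,120,360,240,4,'pics/t4.png'); show()
E
```

```text
t 4.4 p [546.5 360.2 138.9] th 83.02 zax [ 4.e-04  4.e-04 -1.e+00] F [ 0.1 -0.5 -2.6] M [-0.    0.01  0.06] gap 0.231 q [-0.6   0.71 -0.05  1.57  0.04  0.87  0.79]
t 4.5 p [546.6 360.1 138.8] th 83.0 zax [ 4.e-04  3.e-04 -1.e+00] F [-0.5  0.4 -2.7] M [ 0.01 -0.04  0.03] gap 0.231 q [-0.6   0.71 -0.05  1.57  0.04  0.87  0.79]
```

View pics/s4.png

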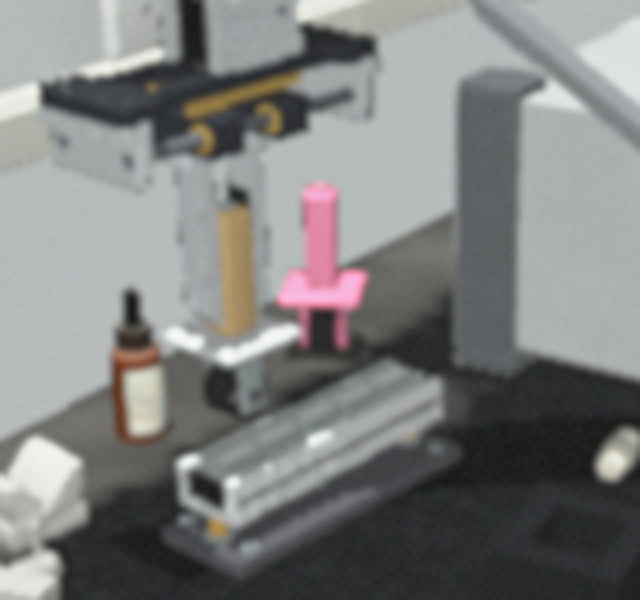

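View pics/t4.png

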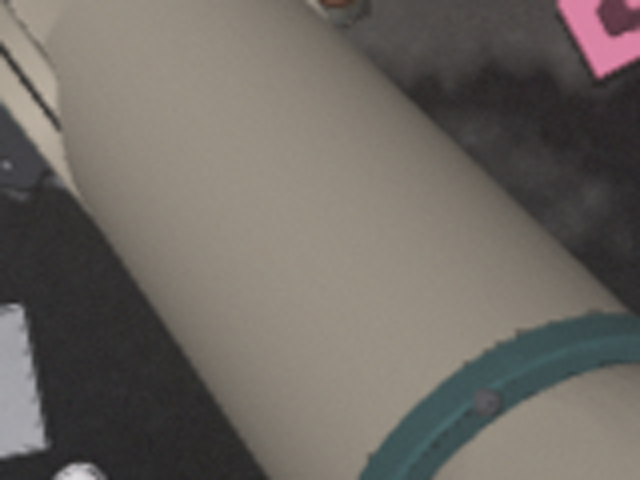

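Emit:
jog_arm(series=[{"tx": 0, "ty": 0, "tz": 1.5, "ax": 0, "ay": 0, "az": 0, "hand": 1}, {"tx": 0, "ty": 0, "tz": 1.5, "ax": 0, "ay": 0, "az": 0, "hand": 1}, {"tx": 0, "ty": 0, "tz": 1.5, "ax": 0, "ay": 0, "az": 0, "hand": 1}, {"tx": 0, "ty": 0, "tz": 1.5, "ax": 0, "ay": 0, "az": 0, "hand": 1}, {"tx": 0, "ty": 0, "tz": 1.5, "ax": 0, "ay": 0, "az": 0, "hand": 1}, {"tx": 0, "ty": 0, "tz": 1, "ax": 0, "ay": 0, "az": 0, "hand": 1}, {"tx": 0, "ty": 0, "tz": 1, "ax": 0, "ay": 0, "az": 0, "hand": 1}, {"tx": 0, "ty": 0, "tz": 0.5, "ax": 0, "ay": 0, "az": 0, "hand": 1}])

```text
time: 5.17
ee_pos: [546.6, 359.9, 128.2]
tool_rot: [0.061, 0.998, -0.0, -0.0]
wrist_force: [-1.3, -0.1, -2.3]
finger_gap: 0.229
```

Emit:
jog_arm(series=[{"tx": 0, "ty": 0, "tz": 0.7, "ax": 0, "ay": 0, "az": 0, "hand": 1}, {"tx": 0, "ty": 0, "tz": 0.7, "ax": 0, "ay": 0, "az": 0, "hand": 1}, {"tx": 0, "ty": 0, "tz": 0.7, "ax": 0, "ay": 0, "az": 0, "hand": 1}, {"tx": 0, "ty": 0, "tz": 0.7, "ax": 0, "ay": 0, "az": 0, "hand": 1}, {"tx": 0, "ty": 0, "tz": 0.7, "ax": 0, "ay": 0, "az": 0, "hand": 1}, {"tx": 0, "ty": 0, "tz": 0.7, "ax": 0, "ay": 0, "az": 0, "hand": 1}, {"tx": 0, "ty": 0, "tz": 0.5, "ax": 0, "ay": 0, "az": 0, "hand": 1}, {"tx": 0, "ty": 0, "tz": 0.3, "ax": 0, "ay": 0, "az": 0, "hand": 1}])

```text
time: 5.83
ee_pos: [546.6, 360.0, 123.4]
tool_rot: [0.061, 0.998, -0.0, -0.0]
wrist_force: [-0.1, 0.2, -2.8]
finger_gap: 0.233
```

Emit:
jog_arm(series=[{"tx": 0, "ty": 0, "tz": 0.4, "ax": 0, "ay": 0, "az": 0, "hand": 1}, {"tx": 0, "ty": 0, "tz": 0.4, "ax": 0, "ay": 0, "az": 0, "hand": 1}, {"tx": 0, "ty": 0, "tz": 0.4, "ax": 0, "ay": 0, "az": 0, "hand": 1}, {"tx": 0, "ty": 0, "tz": 0.4, "ax": 0, "ay": 0, "az": 0, "hand": 1}, {"tx": 0, "ty": 0, "tz": 0.4, "ax": 0, "ay": 0, "az": 0, "hand": 1}, {"tx": 0, "ty": 0, "tz": 0.4, "ax": 0, "ay": 0, "az": 0, "hand": 1}, {"tx": 0, "ty": 0, "tz": 0.3, "ax": 0, "ay": 0, "az": 0, "hand": 1}, {"tx": 0, "ty": 0, "tz": 0, "ax": 0, "ay": 0, "az": 0, "hand": 1}])

```text
time: 6.5
ee_pos: [546.6, 360.0, 120.7]
tool_rot: [0.061, 0.998, -0.0, -0.0]
wrist_force: [0.7, 0.1, -3.0]
finger_gap: 0.234
```

Emit:
jog_arm(series=[{"tx": 0, "ty": 0, "tz": 0.4, "ax": 0, "ay": 0, "az": 0, "hand": 1}, {"tx": 0, "ty": 0, "tz": 0.4, "ax": 0, "ay": 0, "az": 0, "hand": 1}, {"tx": 0, "ty": 0, "tz": 0.4, "ax": 0, "ay": 0, "az": 0, "hand": 1}, {"tx": 0, "ty": 0, "tz": 0.4, "ax": 0, "ay": 0, "az": 0, "hand": 1}, {"tx": 0, "ty": 0, "tz": 0.4, "ax": 0, "ay": 0, "az": 0, "hand": 1}, {"tx": 0, "ty": 0, "tz": 0.4, "ax": 0, "ay": 0, "az": 0, "hand": 1}, {"tx": 0, "ty": 0, "tz": 0.3, "ax": 0, "ay": 0, "az": 0, "hand": 1}, {"tx": 0, "ty": 0, "tz": 0, "ax": 0, "ay": 0, "az": 0, "hand": 1}])

```text
time: 7.17
ee_pos: [546.6, 360.0, 118.0]
tool_rot: [0.061, 0.998, -0.0, -0.0]
wrist_force: [-1.1, 0.3, -2.1]
finger_gap: 0.235
```

Emit:
jog_arm(series=[{"tx": 0, "ty": 0, "tz": 0.4, "ax": 0, "ay": 0, "az": 0, "hand": 1}, {"tx": 0, "ty": 0, "tz": 0.4, "ax": 0, "ay": 0, "az": 0, "hand": 1}, {"tx": 0, "ty": 0, "tz": 0.4, "ax": 0, "ay": 0, "az": 0, "hand": 1}, {"tx": 0, "ty": 0, "tz": 0.4, "ax": 0, "ay": 0, "az": 0, "hand": 1}, {"tx": 0, "ty": 0, "tz": 0.4, "ax": 0, "ay": 0, "az": 0, "hand": 1}, {"tx": 0, "ty": 0, "tz": 0.4, "ax": 0, "ay": 0, "az": 0, "hand": 1}, {"tx": 0, "ty": 0, "tz": 0.3, "ax": 0, "ay": 0, "az": 0, "hand": 1}, {"tx": 0, "ty": 0, "tz": 0, "ax": 0, "ay": 0, "az": 0, "hand": 1}])

```text
time: 7.83
ee_pos: [546.6, 360.0, 115.3]
tool_rot: [0.061, 0.998, -0.0, -0.0]
wrist_force: [0.5, 0.0, -2.7]
finger_gap: 0.233
```

Emit:
jog_arm(series=[{"tx": 0, "ty": 0, "tz": 0.4, "ax": 0, "ay": 0, "az": 0, "hand": 1}, {"tx": 0, "ty": 0, "tz": 0.4, "ax": 0, "ay": 0, "az": 0, "hand": 1}, {"tx": 0, "ty": 0, "tz": 0.4, "ax": 0, "ay": 0, "az": 0, "hand": 1}, {"tx": 0, "ty": 0, "tz": 0.4, "ax": 0, "ay": 0, "az": 0, "hand": 1}, {"tx": 0, "ty": 0, "tz": 0.4, "ax": 0, "ay": 0, "az": 0, "hand": 1}, {"tx": 0, "ty": 0, "tz": 0.4, "ax": 0, "ay": 0, "az": 0, "hand": 1}, {"tx": 0, "ty": 0, "tz": 0.3, "ax": 0, "ay": 0, "az": 0, "hand": 1}, {"tx": 0, "ty": 0, "tz": 0, "ax": 0, "ay": 0, "az": 0, "hand": 1}])

```text
time: 8.5
ee_pos: [546.7, 360.5, 113.3]
tool_rot: [0.061, 0.998, 0.0, 0.0]
wrist_force: [-1.2, 0.3, 2.3]
finger_gap: 0.231
```

```bash
python3 - <<'E'
from h import *
im=imaging.read_camera('side'); crop('side',im,200,170,320,260,6,'pics/s5.png')
show()
E
```

```text
t 8.55 p [546.8 360.4 113.3] th 83.0 zax [ 6.e-04  8.e-04 -1.e+00] F [-1.   0.1  1.7] M [0.02 0.29 0.01] gap 0.227 q [-0.6   0.74 -0.05  1.59  0.04  0.82  0.79]
```

View pics/s5.png

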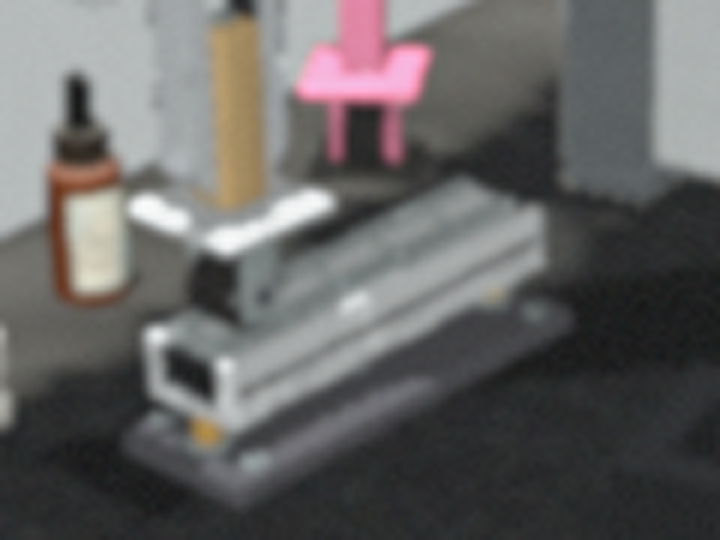

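Emit:
jog_arm(series=[{"tx": 0, "ty": 0, "tz": 0.4, "ax": 0, "ay": 0, "az": 0, "hand": 1}, {"tx": 0, "ty": 0, "tz": 0.4, "ax": 0, "ay": 0, "az": 0, "hand": 1}, {"tx": 0, "ty": 0, "tz": 0.4, "ax": 0, "ay": 0, "az": 0, "hand": 1}, {"tx": 0, "ty": 0, "tz": 0.4, "ax": 0, "ay": 0, "az": 0, "hand": 1}, {"tx": 0, "ty": 0, "tz": 0.4, "ax": 0, "ay": 0, "az": 0, "hand": 1}, {"tx": 0, "ty": 0, "tz": 0, "ax": 0, "ay": 0, "az": 0, "hand": 1}, {"tx": 0, "ty": 0, "tz": 0, "ax": 0, "ay": 0, "az": 0, "hand": 1}, {"tx": 0, "ty": 0, "tz": 0, "ax": 0, "ay": 0, "az": 0, "hand": 1}])

```text
time: 9.22
ee_pos: [546.7, 360.0, 110.7]
tool_rot: [0.061, 0.998, 0.0, 0.0]
wrist_force: [-0.8, -0.1, 2.7]
finger_gap: 0.23
```

Emit:
jog_arm(series=[{"tx": 0, "ty": 0, "tz": 0.4, "ax": 0, "ay": 0, "az": 0, "hand": 1}, {"tx": 0, "ty": 0, "tz": 0.4, "ax": 0, "ay": 0, "az": 0, "hand": 1}, {"tx": 0, "ty": 0, "tz": 0.4, "ax": 0, "ay": 0, "az": 0, "hand": 1}, {"tx": 0, "ty": 0, "tz": 0, "ax": 0, "ay": 0, "az": 0, "hand": 1}, {"tx": 0, "ty": 0, "tz": 0, "ax": 0, "ay": 0, "az": 0, "hand": 1}, {"tx": 0, "ty": 0, "tz": 0, "ax": 0, "ay": 0, "az": 0, "hand": 1}, {"tx": 0, "ty": 0, "tz": 0, "ax": 0, "ay": 0, "az": 0, "hand": 1}, {"tx": 0, "ty": 0, "tz": 0, "ax": 0, "ay": 0, "az": 0, "hand": 1}])

```text
time: 9.88
ee_pos: [546.9, 360.4, 110.4]
tool_rot: [0.061, 0.998, 0.0, 0.0]
wrist_force: [-2.0, 1.2, 9.0]
finger_gap: 0.236
```

Emit:
jog_arm(series=[{"tx": 0, "ty": 0, "tz": 0.3, "ax": 0, "ay": 0, "az": 0, "hand": 1}, {"tx": 0, "ty": 0, "tz": 0.3, "ax": 0, "ay": 0, "az": 0, "hand": 1}, {"tx": 0, "ty": 0, "tz": 0, "ax": 0, "ay": 0, "az": 0, "hand": 1}, {"tx": 0, "ty": 0, "tz": 0, "ax": 0, "ay": 0, "az": 0, "hand": 1}, {"tx": 0, "ty": 0, "tz": 0, "ax": 0, "ay": 0, "az": 0, "hand": 1}, {"tx": 0, "ty": 0, "tz": 0, "ax": 0, "ay": 0, "az": 0, "hand": 1}, {"tx": 0, "ty": 0, "tz": 0, "ax": 0, "ay": 0, "az": 0, "hand": 1}, {"tx": 0, "ty": 0, "tz": 0, "ax": 0, "ay": 0, "az": 0, "hand": 1}])

```text
time: 10.55
ee_pos: [546.9, 360.7, 110.3]
tool_rot: [0.061, 0.998, 0.001, 0.0]
wrist_force: [-2.4, -0.1, 10.9]
finger_gap: 0.229
```

Emit:
jog_arm(series=[{"tx": 0, "ty": 0, "tz": -9, "ax": 0, "ay": 0, "az": 0, "hand": 1}, {"tx": 0, "ty": -8, "tz": -9, "ax": 0, "ay": 0, "az": 0, "hand": 1}, {"tx": 0, "ty": -20, "tz": 0, "ax": 0, "ay": 0, "az": 0, "hand": 1}, {"tx": 0, "ty": -25, "tz": 0, "ax": 0, "ay": 0, "az": 0, "hand": 1}, {"tx": 0, "ty": -25, "tz": 0, "ax": 0, "ay": 0, "az": 0, "hand": 1}, {"tx": 0, "ty": -25, "tz": 0, "ax": 0, "ay": 0, "az": 0, "hand": 1}, {"tx": 0, "ty": -18, "tz": 0, "ax": 0, "ay": 0, "az": 0, "hand": 1}, {"tx": 0, "ty": -7, "tz": 0, "ax": 0, "ay": 0, "az": 0, "hand": 1}])

```text
time: 11.22
ee_pos: [530.5, 227.4, 126.6]
tool_rot: [0.063, 0.998, -0.002, -0.001]
wrist_force: [-0.4, -1.0, -3.1]
finger_gap: 0.229
```

Emit:
jog_arm(series=[{"tx": 0, "ty": 0, "tz": 0.5, "ax": 0, "ay": 0, "az": 0, "hand": 1}, {"tx": 0, "ty": 0, "tz": 0.5, "ax": 0, "ay": 0, "az": 0, "hand": 1}, {"tx": 0, "ty": 0, "tz": 0.5, "ax": 0, "ay": 0, "az": 0, "hand": 1}, {"tx": 0, "ty": 0, "tz": 0.5, "ax": 0, "ay": 0, "az": 0, "hand": 1}, {"tx": 0, "ty": 0, "tz": 0.5, "ax": 0, "ay": 0, "az": 0, "hand": 1}, {"tx": 0, "ty": 0, "tz": 0.5, "ax": 0, "ay": 0, "az": 0, "hand": 1}, {"tx": 0, "ty": 0, "tz": 0, "ax": 0, "ay": 0, "az": 0, "hand": 1}, {"tx": 0, "ty": 0, "tz": 0, "ax": 0, "ay": 0, "az": 0, "hand": 1}])

```text
time: 11.88
ee_pos: [530.9, 233.3, 123.7]
tool_rot: [0.061, 0.998, 0.0, -0.0]
wrist_force: [0.6, 0.1, -3.5]
finger_gap: 0.234
```

```bash
python3 - <<'E'
from h import *
im=imaging.read_camera('side'); crop('side',im,200,140,320,230,6,'pics/s6.png')
show()
E
```

```text
t 11.93 p [531.  233.1 123.8] th 83.01 zax [-1.e-04 -0.e+00 -1.e+00] F [ 0.5 -0.  -2.7] M [ 0.04 -0.04  0.05] gap 0.231 q [-0.42  0.63 -0.06  1.8   0.05  0.72  0.94]
```

View pics/s6.png

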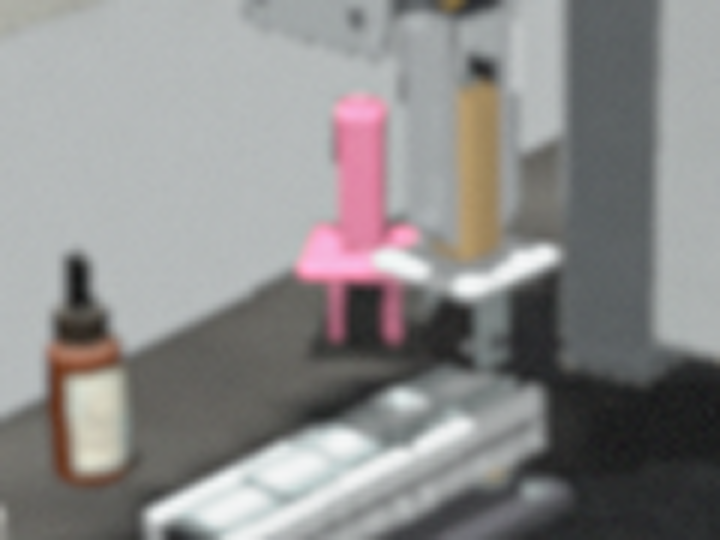

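Emit:
jog_arm(series=[{"tx": 0, "ty": 0, "tz": 0.5, "ax": 0, "ay": 0, "az": 0, "hand": 1}, {"tx": 0, "ty": 0, "tz": 0.5, "ax": 0, "ay": 0, "az": 0, "hand": 1}, {"tx": 0, "ty": 0, "tz": 0.5, "ax": 0, "ay": 0, "az": 0, "hand": 1}, {"tx": 0, "ty": 0, "tz": 0.5, "ax": 0, "ay": 0, "az": 0, "hand": 1}, {"tx": 0, "ty": 0, "tz": 0.5, "ax": 0, "ay": 0, "az": 0, "hand": 1}, {"tx": 0, "ty": 0, "tz": 0.5, "ax": 0, "ay": 0, "az": 0, "hand": 1}, {"tx": 0, "ty": 0, "tz": 0, "ax": 0, "ay": 0, "az": 0, "hand": 1}, {"tx": 0, "ty": 0, "tz": 0, "ax": 0, "ay": 0, "az": 0, "hand": 1}])

```text
time: 12.6
ee_pos: [531.0, 233.0, 120.8]
tool_rot: [0.061, 0.998, -0.0, -0.0]
wrist_force: [0.3, -0.2, -4.1]
finger_gap: 0.227
```

Emit:
jog_arm(series=[{"tx": 0, "ty": 0, "tz": 0.5, "ax": 0, "ay": 0, "az": 0, "hand": 1}, {"tx": 0, "ty": 0, "tz": 0.5, "ax": 0, "ay": 0, "az": 0, "hand": 1}, {"tx": 0, "ty": 0, "tz": 0.5, "ax": 0, "ay": 0, "az": 0, "hand": 1}, {"tx": 0, "ty": 0, "tz": 0.5, "ax": 0, "ay": 0, "az": 0, "hand": 1}, {"tx": 0, "ty": 0, "tz": 0.5, "ax": 0, "ay": 0, "az": 0, "hand": 1}, {"tx": 0, "ty": 0, "tz": 0.5, "ax": 0, "ay": 0, "az": 0, "hand": 1}, {"tx": 0, "ty": 0, "tz": 0, "ax": 0, "ay": 0, "az": 0, "hand": 1}, {"tx": 0, "ty": 0, "tz": 0, "ax": 0, "ay": 0, "az": 0, "hand": 1}])

```text
time: 13.27
ee_pos: [531.0, 233.0, 117.8]
tool_rot: [0.061, 0.998, -0.0, -0.0]
wrist_force: [0.5, 0.1, -3.1]
finger_gap: 0.229
```

Emit:
jog_arm(series=[{"tx": 0, "ty": 0, "tz": 0.4, "ax": 0, "ay": 0, "az": 0, "hand": 1}, {"tx": 0, "ty": 0, "tz": 0.4, "ax": 0, "ay": 0, "az": 0, "hand": 1}, {"tx": 0, "ty": 0, "tz": 0.4, "ax": 0, "ay": 0, "az": 0, "hand": 1}, {"tx": 0, "ty": 0, "tz": 0.4, "ax": 0, "ay": 0, "az": 0, "hand": 1}, {"tx": 0, "ty": 0, "tz": 0.4, "ax": 0, "ay": 0, "az": 0, "hand": 1}, {"tx": 0, "ty": 0, "tz": 0.4, "ax": 0, "ay": 0, "az": 0, "hand": 1}, {"tx": 0, "ty": 0, "tz": 0, "ax": 0, "ay": 0, "az": 0, "hand": 1}, {"tx": 0, "ty": 0, "tz": 0, "ax": 0, "ay": 0, "az": 0, "hand": 1}])

```text
time: 13.93
ee_pos: [531.2, 233.2, 115.9]
tool_rot: [0.061, 0.998, 0.0, 0.0]
wrist_force: [-1.2, 0.0, 2.0]
finger_gap: 0.23
```

Emit:
jog_arm(series=[{"tx": 0, "ty": 0, "tz": 0.4, "ax": 0, "ay": 0, "az": 0, "hand": 1}, {"tx": 0, "ty": 0, "tz": 0.4, "ax": 0, "ay": 0, "az": 0, "hand": 1}, {"tx": 0, "ty": 0, "tz": 0.4, "ax": 0, "ay": 0, "az": 0, "hand": 1}, {"tx": 0, "ty": 0, "tz": 0.4, "ax": 0, "ay": 0, "az": 0, "hand": 1}, {"tx": 0, "ty": 0, "tz": 0.4, "ax": 0, "ay": 0, "az": 0, "hand": 1}, {"tx": 0, "ty": 0, "tz": 0, "ax": 0, "ay": 0, "az": 0, "hand": 1}, {"tx": 0, "ty": 0, "tz": 0, "ax": 0, "ay": 0, "az": 0, "hand": 1}, {"tx": 0, "ty": 0, "tz": 0, "ax": 0, "ay": 0, "az": 0, "hand": 1}])

```text
time: 14.6
ee_pos: [531.1, 233.1, 113.5]
tool_rot: [0.061, 0.998, 0.0, 0.0]
wrist_force: [-1.0, -0.0, 3.5]
finger_gap: 0.229
```

Emit:
jog_arm(series=[{"tx": 0, "ty": 0, "tz": 0.4, "ax": 0, "ay": 0, "az": 0, "hand": 1}, {"tx": 0, "ty": 0, "tz": 0.4, "ax": 0, "ay": 0, "az": 0, "hand": 1}, {"tx": 0, "ty": 0, "tz": 0.4, "ax": 0, "ay": 0, "az": 0, "hand": 1}, {"tx": 0, "ty": 0, "tz": 0, "ax": 0, "ay": 0, "az": 0, "hand": 1}, {"tx": 0, "ty": 0, "tz": 0, "ax": 0, "ay": 0, "az": 0, "hand": 1}, {"tx": 0, "ty": 0, "tz": 0, "ax": 0, "ay": 0, "az": 0, "hand": 1}, {"tx": 0, "ty": 0, "tz": 0, "ax": 0, "ay": 0, "az": 0, "hand": 1}, {"tx": 0, "ty": 0, "tz": 0, "ax": 0, "ay": 0, "az": 0, "hand": 1}])

```text
time: 15.27
ee_pos: [531.1, 232.9, 112.2]
tool_rot: [0.061, 0.998, -0.0, 0.0]
wrist_force: [-0.1, 1.3, 2.2]
finger_gap: 0.233
```

Emit:
jog_arm(series=[{"tx": 0, "ty": 0, "tz": 0.4, "ax": 0, "ay": 0, "az": 0, "hand": 1}, {"tx": 0, "ty": 0, "tz": 0.4, "ax": 0, "ay": 0, "az": 0, "hand": 1}, {"tx": 0, "ty": 0, "tz": 0.4, "ax": 0, "ay": 0, "az": 0, "hand": 1}, {"tx": 0, "ty": 0, "tz": 0, "ax": 0, "ay": 0, "az": 0, "hand": 1}, {"tx": 0, "ty": 0, "tz": 0, "ax": 0, "ay": 0, "az": 0, "hand": 1}, {"tx": 0, "ty": 0, "tz": 0, "ax": 0, "ay": 0, "az": 0, "hand": 1}, {"tx": 0, "ty": 0, "tz": 0, "ax": 0, "ay": 0, "az": 0, "hand": 1}, {"tx": 0, "ty": 0, "tz": 0, "ax": 0, "ay": 0, "az": 0, "hand": 1}])

```text
time: 15.93
ee_pos: [531.2, 233.0, 111.9]
tool_rot: [0.061, 0.998, 0.0, 0.0]
wrist_force: [-2.0, -0.3, 7.7]
finger_gap: 0.232
```

Emit:
jog_arm(series=[{"tx": 0, "ty": 0, "tz": 0.3, "ax": 0, "ay": 0, "az": 0, "hand": 1}, {"tx": 0, "ty": 1, "tz": 0.1, "ax": 0, "ay": 0, "az": 0, "hand": 1}, {"tx": 0, "ty": 2.5, "tz": 0.03, "ax": 0, "ay": 0, "az": 0, "hand": 1}, {"tx": 0, "ty": 2.5, "tz": 0.03, "ax": 0, "ay": 0, "az": 0, "hand": 1}, {"tx": 0, "ty": 2.5, "tz": 0.03, "ax": 0, "ay": 0, "az": 0, "hand": 1}, {"tx": 0, "ty": 2.5, "tz": 0.03, "ax": 0, "ay": 0, "az": 0, "hand": 1}, {"tx": 0, "ty": 2.5, "tz": 0.03, "ax": 0, "ay": 0, "az": 0, "hand": 1}, {"tx": 0, "ty": 2.5, "tz": 0.03, "ax": 0, "ay": 0, "az": 0, "hand": 1}])

```text
time: 16.6
ee_pos: [533.0, 246.6, 111.7]
tool_rot: [0.062, 0.998, -0.001, -0.0]
wrist_force: [-3.0, -2.9, 13.8]
finger_gap: 0.228
```

```bash
python3 -c "
from h import *
show()"
```

```text
t 16.6 p [533.  246.6 111.7] th 82.93 zax [-5.0e-04 -2.9e-03 -1.0e+00] F [-3.  -2.9 13.8] M [-0.72  0.88 -0.01] gap 0.228 q [-0.45  0.66 -0.06  1.78  0.06  0.71  0.91]
```

Emit:
jog_arm(series=[{"tx": 0, "ty": 2, "tz": 0.02, "ax": 0, "ay": 0, "az": 0, "hand": 1}, {"tx": 0, "ty": 2, "tz": 0.02, "ax": 0, "ay": 0, "az": 0, "hand": 1}, {"tx": 0, "ty": 2, "tz": 0.02, "ax": 0, "ay": 0, "az": 0, "hand": 1}, {"tx": 0, "ty": 2, "tz": 0.02, "ax": 0, "ay": 0, "az": 0, "hand": 1}, {"tx": 0, "ty": 2, "tz": 0.02, "ax": 0, "ay": 0, "az": 0, "hand": 1}, {"tx": 0, "ty": 2, "tz": 0.02, "ax": 0, "ay": 0, "az": 0, "hand": 1}, {"tx": 0, "ty": 2, "tz": 0.02, "ax": 0, "ay": 0, "az": 0, "hand": 1}, {"tx": 0, "ty": 2, "tz": 0.02, "ax": 0, "ay": 0, "az": 0, "hand": 1}])

```text
time: 17.27
ee_pos: [535.2, 265.2, 111.6]
tool_rot: [0.061, 0.998, 0.0, 0.0]
wrist_force: [-2.3, -0.0, 12.1]
finger_gap: 0.229
```

```bash
python3 -c "
from h import *
show()"
```

```text
t 17.27 p [535.2 265.2 111.6] th 83.0 zax [ 9.e-04  7.e-04 -1.e+00] F [-2.3 -0.  12.1] M [-0.02  0.71  0.01] gap 0.229 q [-0.47  0.67 -0.06  1.76  0.05  0.72  0.89]
```

Emit:
jog_arm(series=[{"tx": 0, "ty": 2, "tz": 0.03, "ax": 0, "ay": 0, "az": 0, "hand": 1}, {"tx": 0, "ty": 2, "tz": 0.03, "ax": 0, "ay": 0, "az": 0, "hand": 1}, {"tx": 0, "ty": 2, "tz": 0.03, "ax": 0, "ay": 0, "az": 0, "hand": 1}, {"tx": 0, "ty": 2, "tz": 0.03, "ax": 0, "ay": 0, "az": 0, "hand": 1}, {"tx": 0, "ty": 2, "tz": 0.03, "ax": 0, "ay": 0, "az": 0, "hand": 1}, {"tx": 0, "ty": 2, "tz": 0.03, "ax": 0, "ay": 0, "az": 0, "hand": 1}, {"tx": 0, "ty": 2, "tz": 0.03, "ax": 0, "ay": 0, "az": 0, "hand": 1}, {"tx": 0, "ty": 2, "tz": 0.03, "ax": 0, "ay": 0, "az": 0, "hand": 1}])

```text
time: 17.93
ee_pos: [536.9, 278.4, 111.5]
tool_rot: [0.062, 0.998, -0.001, -0.0]
wrist_force: [-3.3, -3.4, 14.1]
finger_gap: 0.233
```

Emit:
jog_arm(series=[{"tx": 0, "ty": 2, "tz": 0.03, "ax": 0, "ay": 0, "az": 0, "hand": 1}, {"tx": 0, "ty": 2, "tz": 0.03, "ax": 0, "ay": 0, "az": 0, "hand": 1}, {"tx": 0, "ty": 2, "tz": 0.03, "ax": 0, "ay": 0, "az": 0, "hand": 1}, {"tx": 0, "ty": 2, "tz": 0.03, "ax": 0, "ay": 0, "az": 0, "hand": 1}, {"tx": 0, "ty": 2, "tz": 0.03, "ax": 0, "ay": 0, "az": 0, "hand": 1}, {"tx": 0, "ty": 2, "tz": 0.03, "ax": 0, "ay": 0, "az": 0, "hand": 1}, {"tx": 0, "ty": 2, "tz": 0.03, "ax": 0, "ay": 0, "az": 0, "hand": 1}, {"tx": 0, "ty": 2, "tz": 0.03, "ax": 0, "ay": 0, "az": 0, "hand": 1}])

```text
time: 18.6
ee_pos: [539.2, 297.2, 111.4]
tool_rot: [0.061, 0.998, 0.001, 0.001]
wrist_force: [-2.7, -0.1, 12.5]
finger_gap: 0.232
```

Emit:
jog_arm(series=[{"tx": 0, "ty": 2, "tz": 0.02, "ax": 0, "ay": 0, "az": 0, "hand": 1}, {"tx": 0, "ty": 2, "tz": 0.02, "ax": 0, "ay": 0, "az": 0, "hand": 1}, {"tx": 0, "ty": 2, "tz": 0.02, "ax": 0, "ay": 0, "az": 0, "hand": 1}, {"tx": 0, "ty": 2, "tz": 0.02, "ax": 0, "ay": 0, "az": 0, "hand": 1}, {"tx": 0, "ty": 2, "tz": 0.02, "ax": 0, "ay": 0, "az": 0, "hand": 1}, {"tx": 0, "ty": 2, "tz": 0.02, "ax": 0, "ay": 0, "az": 0, "hand": 1}, {"tx": 0, "ty": 2, "tz": 0.02, "ax": 0, "ay": 0, "az": 0, "hand": 1}, {"tx": 0, "ty": 2, "tz": 0.02, "ax": 0, "ay": 0, "az": 0, "hand": 1}])

```text
time: 19.27
ee_pos: [541.0, 310.9, 111.2]
tool_rot: [0.062, 0.998, -0.001, 0.0]
wrist_force: [-2.2, -1.7, 12.9]
finger_gap: 0.232
```

Emit:
jog_arm(series=[{"tx": 0, "ty": 2, "tz": 0.02, "ax": 0, "ay": 0, "az": 0, "hand": 1}, {"tx": 0, "ty": 2, "tz": 0.02, "ax": 0, "ay": 0, "az": 0, "hand": 1}, {"tx": 0, "ty": 2, "tz": 0.02, "ax": 0, "ay": 0, "az": 0, "hand": 1}, {"tx": 0, "ty": 2, "tz": 0.02, "ax": 0, "ay": 0, "az": 0, "hand": 1}, {"tx": 0, "ty": 2, "tz": 0.02, "ax": 0, "ay": 0, "az": 0, "hand": 1}, {"tx": 0, "ty": 2, "tz": 0.02, "ax": 0, "ay": 0, "az": 0, "hand": 1}, {"tx": 0, "ty": 2, "tz": 0.02, "ax": 0, "ay": 0, "az": 0, "hand": 1}, {"tx": 0, "ty": 2, "tz": 0.02, "ax": 0, "ay": 0, "az": 0, "hand": 1}])

```text
time: 19.93
ee_pos: [543.2, 328.9, 110.9]
tool_rot: [0.061, 0.998, 0.001, 0.001]
wrist_force: [-1.4, -0.1, 10.5]
finger_gap: 0.234
```

```bash
python3 -c "
from h import *
show()
im=imaging.read_camera('side'); crop('side',im,190,130,320,260,4.5,'pics/s7.png')"
```

```text
t 19.93 p [543.2 328.9 110.9] th 82.99 zax [ 0.0013  0.0012 -1.    ] F [-1.4 -0.1 10.5] M [-0.04  0.6   0.01] gap 0.234 q [-0.56  0.71 -0.05  1.65  0.04  0.78  0.82]
```

View pics/s7.png

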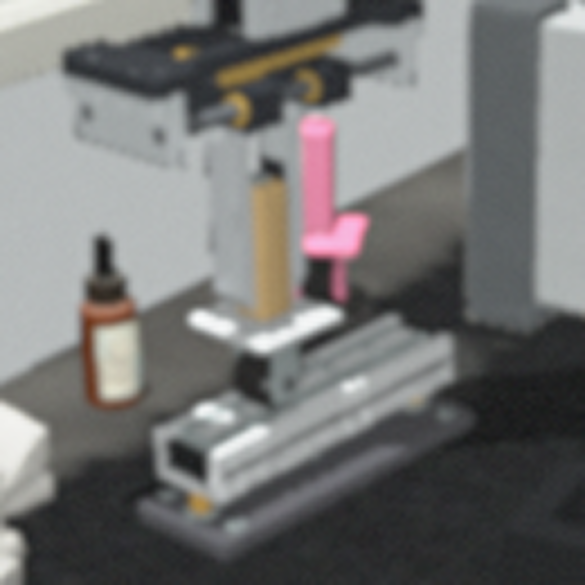

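Emit:
jog_arm(series=[{"tx": 0, "ty": 2, "tz": 0.05, "ax": 0, "ay": 0, "az": 0, "hand": 1}, {"tx": 0, "ty": 2, "tz": 0.05, "ax": 0, "ay": 0, "az": 0, "hand": 1}, {"tx": 0, "ty": 2, "tz": 0.05, "ax": 0, "ay": 0, "az": 0, "hand": 1}, {"tx": 0, "ty": 2, "tz": 0.05, "ax": 0, "ay": 0, "az": 0, "hand": 1}, {"tx": 0, "ty": 2, "tz": 0.05, "ax": 0, "ay": 0, "az": 0, "hand": 1}, {"tx": 0, "ty": 2, "tz": 0.05, "ax": 0, "ay": 0, "az": 0, "hand": 1}, {"tx": 0, "ty": 2, "tz": 0.05, "ax": 0, "ay": 0, "az": 0, "hand": 1}, {"tx": 0, "ty": 2, "tz": 0.05, "ax": 0, "ay": 0, "az": 0, "hand": 1}])

```text
time: 20.65
ee_pos: [545.2, 344.9, 110.6]
tool_rot: [0.061, 0.998, 0.001, 0.001]
wrist_force: [-2.5, 0.6, 10.4]
finger_gap: 0.227
```

Emit:
jog_arm(series=[{"tx": 0, "ty": 2, "tz": 0.03, "ax": 0, "ay": 0, "az": 0, "hand": 1}, {"tx": 0, "ty": 2, "tz": 0.03, "ax": 0, "ay": 0, "az": 0, "hand": 1}, {"tx": 0, "ty": 2, "tz": 0.03, "ax": 0, "ay": 0, "az": 0, "hand": 1}, {"tx": 0, "ty": 2, "tz": 0.03, "ax": 0, "ay": 0, "az": 0, "hand": 1}, {"tx": 0, "ty": 2, "tz": 0.03, "ax": 0, "ay": 0, "az": 0, "hand": 1}, {"tx": 0, "ty": 2, "tz": 0.03, "ax": 0, "ay": 0, "az": 0, "hand": 1}, {"tx": 0, "ty": 2, "tz": 0.03, "ax": 0, "ay": 0, "az": 0, "hand": 1}, {"tx": 0, "ty": 2, "tz": 0.03, "ax": 0, "ay": 0, "az": 0, "hand": 1}])

```text
time: 21.32
ee_pos: [547.2, 360.7, 110.3]
tool_rot: [0.061, 0.998, 0.001, 0.001]
wrist_force: [-1.3, -0.2, 9.2]
finger_gap: 0.231
```

Emit:
jog_arm(series=[{"tx": 0, "ty": -2, "tz": 0.3, "ax": 0, "ay": 0, "az": 0, "hand": 1}, {"tx": 0, "ty": -4, "tz": -0.05, "ax": 0, "ay": 0, "az": 0, "hand": 1}, {"tx": 0, "ty": -4, "tz": -0.05, "ax": 0, "ay": 0, "az": 0, "hand": 1}, {"tx": 0, "ty": -4, "tz": -0.05, "ax": 0, "ay": 0, "az": 0, "hand": 1}, {"tx": 0, "ty": -4, "tz": -0.05, "ax": 0, "ay": 0, "az": 0, "hand": 1}, {"tx": 0, "ty": -4, "tz": -0.05, "ax": 0, "ay": 0, "az": 0, "hand": 1}, {"tx": 0, "ty": -4, "tz": -0.05, "ax": 0, "ay": 0, "az": 0, "hand": 1}, {"tx": 0, "ty": -4, "tz": -0.05, "ax": 0, "ay": 0, "az": 0, "hand": 1}])

```text
time: 21.98
ee_pos: [543.7, 332.0, 110.8]
tool_rot: [0.061, 0.998, 0.002, 0.001]
wrist_force: [-1.1, 1.2, 11.7]
finger_gap: 0.234
```

Emit:
jog_arm(series=[{"tx": 0, "ty": -4, "tz": -0.05, "ax": 0, "ay": 0, "az": 0, "hand": 1}, {"tx": 0, "ty": -4, "tz": -0.05, "ax": 0, "ay": 0, "az": 0, "hand": 1}, {"tx": 0, "ty": -4, "tz": -0.05, "ax": 0, "ay": 0, "az": 0, "hand": 1}, {"tx": 0, "ty": -4, "tz": -0.05, "ax": 0, "ay": 0, "az": 0, "hand": 1}, {"tx": 0, "ty": -4, "tz": -0.05, "ax": 0, "ay": 0, "az": 0, "hand": 1}, {"tx": 0, "ty": -4, "tz": -0.05, "ax": 0, "ay": 0, "az": 0, "hand": 1}, {"tx": 0, "ty": -4, "tz": -0.05, "ax": 0, "ay": 0, "az": 0, "hand": 1}, {"tx": 0, "ty": -4, "tz": -0.05, "ax": 0, "ay": 0, "az": 0, "hand": 1}])

```text
time: 22.65
ee_pos: [539.8, 300.3, 111.3]
tool_rot: [0.061, 0.998, 0.002, 0.001]
wrist_force: [-1.9, 0.8, 13.7]
finger_gap: 0.233
```

Emit:
jog_arm(series=[{"tx": 0, "ty": -4, "tz": -0.05, "ax": 0, "ay": 0, "az": 0, "hand": 1}, {"tx": 0, "ty": -4, "tz": -0.05, "ax": 0, "ay": 0, "az": 0, "hand": 1}, {"tx": 0, "ty": -4, "tz": -0.05, "ax": 0, "ay": 0, "az": 0, "hand": 1}, {"tx": 0, "ty": -4, "tz": -0.05, "ax": 0, "ay": 0, "az": 0, "hand": 1}, {"tx": 0, "ty": -4, "tz": -0.05, "ax": 0, "ay": 0, "az": 0, "hand": 1}, {"tx": 0, "ty": -4, "tz": -0.05, "ax": 0, "ay": 0, "az": 0, "hand": 1}, {"tx": 0, "ty": -4, "tz": -0.05, "ax": 0, "ay": 0, "az": 0, "hand": 1}, {"tx": 0, "ty": -4, "tz": -0.05, "ax": 0, "ay": 0, "az": 0, "hand": 1}])

```text
time: 23.32
ee_pos: [536.0, 268.3, 111.6]
tool_rot: [0.061, 0.998, 0.002, 0.001]
wrist_force: [-1.0, 1.4, 12.6]
finger_gap: 0.234
```

Emit:
jog_arm(series=[{"tx": 0, "ty": -4, "tz": -0.05, "ax": 0, "ay": 0, "az": 0, "hand": 1}, {"tx": 0, "ty": -4, "tz": -0.05, "ax": 0, "ay": 0, "az": 0, "hand": 1}, {"tx": 0, "ty": -4, "tz": -0.05, "ax": 0, "ay": 0, "az": 0, "hand": 1}, {"tx": 0, "ty": -4, "tz": -0.05, "ax": 0, "ay": 0, "az": 0, "hand": 1}, {"tx": 0, "ty": -4, "tz": -0.05, "ax": 0, "ay": 0, "az": 0, "hand": 1}, {"tx": 0, "ty": -4, "tz": -0.05, "ax": 0, "ay": 0, "az": 0, "hand": 1}, {"tx": 0, "ty": -4, "tz": -0.05, "ax": 0, "ay": 0, "az": 0, "hand": 1}, {"tx": 0, "ty": -3, "tz": -0.05, "ax": 0, "ay": 0, "az": 0, "hand": 1}])

```text
time: 23.98
ee_pos: [532.1, 236.8, 111.7]
tool_rot: [0.061, 0.998, 0.001, 0.001]
wrist_force: [-2.3, 0.7, 11.4]
finger_gap: 0.23
```

Emit:
jog_arm(series=[{"tx": 0, "ty": 0, "tz": -2, "ax": 0, "ay": 0, "az": 0, "hand": 1}, {"tx": 0, "ty": 0, "tz": -6, "ax": 0, "ay": 0, "az": 0, "hand": 1}, {"tx": 0, "ty": 0, "tz": -10, "ax": 0, "ay": 0, "az": 0, "hand": 1}, {"tx": 0, "ty": 0, "tz": -10, "ax": 0, "ay": 0, "az": 0, "hand": 1}, {"tx": 0, "ty": 0, "tz": -10, "ax": 0, "ay": 0, "az": 0, "hand": 1}, {"tx": 0, "ty": 0, "tz": -10, "ax": 0, "ay": 0, "az": 0, "hand": 1}, {"tx": 0, "ty": 0, "tz": -8, "ax": 0, "ay": 0, "az": 0, "hand": 1}, {"tx": 0, "ty": 0, "tz": -4, "ax": 0, "ay": 0, "az": 0, "hand": 1}])

```text
time: 24.65
ee_pos: [532.1, 236.3, 171.8]
tool_rot: [0.061, 0.998, 0.001, 0.001]
wrist_force: [0.7, -0.5, -2.8]
finger_gap: 0.23
```

```bash
python3 - <<'E'
from h import *
show()
im=imaging.read_camera('side'); crop('side',im,200,120,320,240,5,'pics/s8.png')
rows([348.5,323,172],96.2,8)
E
```

```text
t 24.65 p [532.1 236.3 171.8] th 82.99 zax [ 0.002  0.001 -1.   ] F [ 0.7 -0.5 -2.8] M [-0.01  0.05  0.03] gap 0.23 q [-0.42  0.57 -0.06  1.75  0.05  0.82  0.94]
{"tx":24.1,"ty":7.9,"tz":0.0,"az":-0.0288}
{"tx":23.9,"ty":8.6,"tz":0.0,"az":-0.0288}
{"tx":23.6,"ty":9.3,"tz":0.0,"az":-0.0288}
{"tx":23.3,"ty":10.0,"tz":0.0,"az":-0.0288}
{"tx":23.0,"ty":10.7,"tz":0.0,"az":-0.0288}
{"tx":22.7,"ty":11.3,"tz":0.0,"az":-0.0288}
{"tx":22.4,"ty":12.0,"tz":0.0,"az":-0.0288}
{"tx":22.0,"ty":12.6,"tz":0.0,"az":-0.0288}
```

View pics/s8.png

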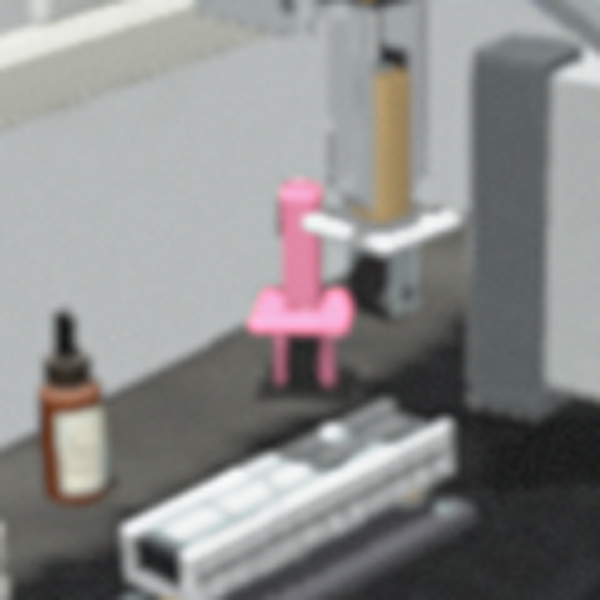

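Emit:
jog_arm(series=[{"tx": 24.1, "ty": 7.9, "tz": 0, "ax": 0, "ay": 0, "az": -0.0288, "hand": 1}, {"tx": 23.9, "ty": 8.6, "tz": 0, "ax": 0, "ay": 0, "az": -0.0288, "hand": 1}, {"tx": 23.6, "ty": 9.3, "tz": 0, "ax": 0, "ay": 0, "az": -0.0288, "hand": 1}, {"tx": 23.3, "ty": 10, "tz": 0, "ax": 0, "ay": 0, "az": -0.0288, "hand": 1}, {"tx": 23, "ty": 10.7, "tz": 0, "ax": 0, "ay": 0, "az": -0.0288, "hand": 1}, {"tx": 22.7, "ty": 11.3, "tz": 0, "ax": 0, "ay": 0, "az": -0.0288, "hand": 1}, {"tx": 22.4, "ty": 12, "tz": 0, "ax": 0, "ay": 0, "az": -0.0288, "hand": 1}, {"tx": 22, "ty": 12.6, "tz": 0, "ax": 0, "ay": 0, "az": -0.0288, "hand": 1}])

```text
time: 25.37
ee_pos: [346.6, 322.7, 170.1]
tool_rot: [-0.055, 0.999, -0.0, -0.0]
wrist_force: [-0.1, -0.1, -3.4]
finger_gap: 0.231
```

Emit:
jog_arm(series=[{"tx": 0, "ty": 0, "tz": 5, "ax": 0, "ay": 0, "az": 0, "hand": 1}, {"tx": 0, "ty": 0, "tz": 10, "ax": 0, "ay": 0, "az": 0, "hand": 1}, {"tx": 0, "ty": 0, "tz": 10, "ax": 0, "ay": 0, "az": 0, "hand": 1}, {"tx": 0, "ty": 0, "tz": 10, "ax": 0, "ay": 0, "az": 0, "hand": 1}, {"tx": 0, "ty": 0, "tz": 5, "ax": 0, "ay": 0, "az": 0, "hand": 1}, {"tx": 0, "ty": 0, "tz": 0, "ax": 0, "ay": 0, "az": 0, "hand": 1}, {"tx": 0, "ty": 0, "tz": 0, "ax": 0, "ay": 0, "az": 0, "hand": 1}, {"tx": 0, "ty": 0, "tz": 0, "ax": 0, "ay": 0, "az": 0, "hand": 1}])

```text
time: 26.03
ee_pos: [348.2, 322.7, 130.5]
tool_rot: [-0.054, 0.999, 0.0, 0.0]
wrist_force: [-1.2, 1.2, -2.8]
finger_gap: 0.231
```

```bash
python3 - <<'E'
from h import *
show()
im=imaging.read_camera('side'); crop('side',im,260,150,390,280,4.6,'pics/s9.png')
rows([348.5,323,124],96.2,1)
E
```

```text
t 26.03 p [348.2 322.7 130.5] th 96.19 zax [ 5.e-04  6.e-04 -1.e+00] F [-1.2  1.2 -2.8] M [-0.03  0.02 -0.  ] gap 0.231 q [-0.72  0.5  -0.12  2.07  0.11  0.58  0.76]
{"tx":-0.3,"ty":0.2,"tz":6.6,"az":-0.0002}
```

View pics/s9.png

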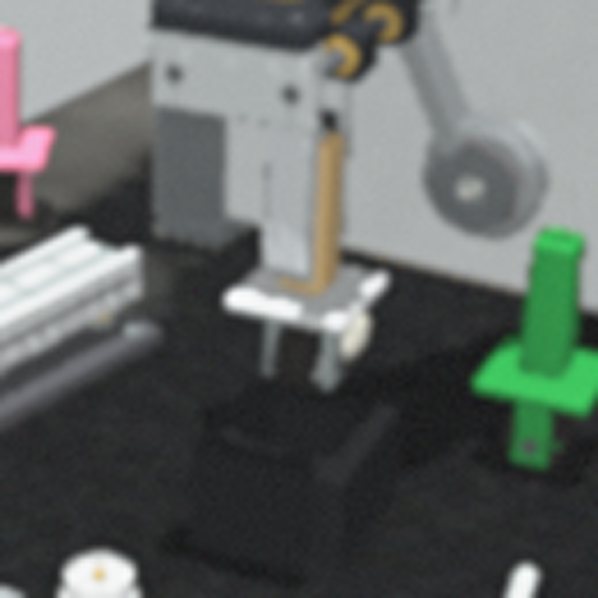

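Emit:
jog_arm(series=[{"tx": -0.3, "ty": 0.2, "tz": 5, "ax": 0, "ay": 0, "az": 0, "hand": 1}, {"tx": 0, "ty": 0, "tz": 5, "ax": 0, "ay": 0, "az": 0, "hand": 1}, {"tx": 0, "ty": 0, "tz": 5, "ax": 0, "ay": 0, "az": 0, "hand": 1}, {"tx": 0, "ty": 0, "tz": 5, "ax": 0, "ay": 0, "az": 0, "hand": 1}, {"tx": 0, "ty": 0, "tz": 4, "ax": 0, "ay": 0, "az": 0, "hand": 1}, {"tx": 0, "ty": 0, "tz": 3, "ax": 0, "ay": 0, "az": 0, "hand": 1}, {"tx": 0, "ty": 0, "tz": 2, "ax": 0, "ay": 0, "az": 0, "hand": 1}, {"tx": 0, "ty": 0, "tz": 0, "ax": 0, "ay": 0, "az": 0, "hand": 1}])

```text
time: 26.75
ee_pos: [347.8, 322.5, 100.6]
tool_rot: [-0.054, 0.999, -0.0, -0.0]
wrist_force: [-0.6, 0.5, -2.1]
finger_gap: 0.234
```

Emit:
jog_arm(series=[{"tx": 0, "ty": 0, "tz": 4, "ax": 0, "ay": 0, "az": 0, "hand": 1}, {"tx": 0, "ty": 0, "tz": 5, "ax": 0, "ay": 0, "az": 0, "hand": 1}, {"tx": 0, "ty": 0, "tz": 5, "ax": 0, "ay": 0, "az": 0, "hand": 1}, {"tx": 0, "ty": 0, "tz": 5, "ax": 0, "ay": 0, "az": 0, "hand": 1}, {"tx": 0, "ty": 0, "tz": 4, "ax": 0, "ay": 0, "az": 0, "hand": 1}, {"tx": 0, "ty": 0, "tz": 4, "ax": 0, "ay": 0, "az": 0, "hand": 1}, {"tx": 0, "ty": 0, "tz": 3, "ax": 0, "ay": 0, "az": 0, "hand": 1}, {"tx": 0, "ty": 0, "tz": 0, "ax": 0, "ay": 0, "az": 0, "hand": 1}])

```text
time: 27.42
ee_pos: [347.8, 322.4, 70.5]
tool_rot: [-0.054, 0.999, -0.0, -0.0]
wrist_force: [0.2, 0.0, -2.5]
finger_gap: 0.233
```

Free entry, 4.6 mm left to go.

Emit:
jog_arm(series=[{"tx": 0, "ty": 0, "tz": 1, "ax": 0, "ay": 0, "az": 0, "hand": 1}, {"tx": 0, "ty": 0, "tz": 1, "ax": 0, "ay": 0, "az": 0, "hand": 1}, {"tx": 0, "ty": 0, "tz": 1, "ax": 0, "ay": 0, "az": 0, "hand": 1}, {"tx": 0, "ty": 0, "tz": 0.8, "ax": 0, "ay": 0, "az": 0, "hand": 1}, {"tx": 0, "ty": 0, "tz": 0.5, "ax": 0, "ay": 0, "az": 0, "hand": 1}, {"tx": 0, "ty": 0, "tz": 0.5, "ax": 0, "ay": 0, "az": 0, "hand": 1}, {"tx": 0, "ty": 0, "tz": 0, "ax": 0, "ay": 0, "az": 0, "hand": 1}, {"tx": 0, "ty": 0, "tz": 0, "ax": 0, "ay": 0, "az": 0, "hand": 1}])

```text
time: 28.08
ee_pos: [348.1, 322.7, 66.4]
tool_rot: [-0.054, 0.999, 0.0, -0.0]
wrist_force: [0.3, 0.6, -3.0]
finger_gap: 0.233
```

Emit:
jog_arm(series=[{"tx": 0, "ty": 0, "tz": 0.5, "ax": 0, "ay": 0, "az": 0, "hand": 1}, {"tx": 0, "ty": 0, "tz": 0.5, "ax": 0, "ay": 0, "az": 0, "hand": 1}, {"tx": 0, "ty": 0, "tz": 0.5, "ax": 0, "ay": 0, "az": 0, "hand": 1}, {"tx": 0, "ty": 0, "tz": 0, "ax": 0, "ay": 0, "az": 0, "hand": 1}, {"tx": 0, "ty": 0, "tz": 0, "ax": 0, "ay": 0, "az": 0, "hand": 1}, {"tx": 0, "ty": 0, "tz": 0, "ax": 0, "ay": 0, "az": 0, "hand": 1}, {"tx": 0, "ty": 0, "tz": 0, "ax": 0, "ay": 0, "az": 0, "hand": 1}, {"tx": 0, "ty": 0, "tz": 0, "ax": 0, "ay": 0, "az": 0, "hand": 1}])

```text
time: 28.75
ee_pos: [348.1, 322.8, 65.8]
tool_rot: [-0.054, 0.999, 0.0, 0.0]
wrist_force: [-1.2, -1.6, 8.1]
finger_gap: 0.234
```

Flange is down. Release.

Emit:
jog_arm(series=[{"tx": 0, "ty": 0, "tz": -0.6, "ax": 0, "ay": 0, "az": 0, "hand": 1}, {"tx": 0, "ty": 0, "tz": 0, "ax": 0, "ay": 0, "az": 0, "hand": 0.7}, {"tx": 0, "ty": 0, "tz": 0, "ax": 0, "ay": 0, "az": 0, "hand": 0.5}, {"tx": 0, "ty": 0, "tz": 0, "ax": 0, "ay": 0, "az": 0, "hand": 0.4}, {"tx": 0, "ty": 0, "tz": 0, "ax": 0, "ay": 0, "az": 0, "hand": 0.4}, {"tx": 0, "ty": 0, "tz": 0, "ax": 0, "ay": 0, "az": 0, "hand": 0.4}, {"tx": 0, "ty": 0, "tz": 0, "ax": 0, "ay": 0, "az": 0, "hand": 0.4}, {"tx": 0, "ty": 0, "tz": 0, "ax": 0, "ay": 0, "az": 0, "hand": 0.4}])

```text
time: 29.42
ee_pos: [348.1, 322.7, 65.4]
tool_rot: [-0.054, 0.999, 0.0, -0.0]
wrist_force: [-0.3, 0.2, -0.3]
finger_gap: 0.598
```

Emit:
jog_arm(series=[{"tx": 0, "ty": 0, "tz": -5, "ax": 0, "ay": 0, "az": 0, "hand": 0.4}, {"tx": 0, "ty": 0, "tz": -15, "ax": 0, "ay": 0, "az": 0, "hand": 0.4}, {"tx": 0, "ty": 0, "tz": -20, "ax": 0, "ay": 0, "az": 0, "hand": 0.4}, {"tx": 0, "ty": 0, "tz": -20, "ax": 0, "ay": 0, "az": 0, "hand": 0.4}, {"tx": 0, "ty": 0, "tz": -20, "ax": 0, "ay": 0, "az": 0, "hand": 0.4}, {"tx": 0, "ty": 0, "tz": -20, "ax": 0, "ay": 0, "az": 0, "hand": 0.4}, {"tx": 0, "ty": 0, "tz": -20, "ax": 0, "ay": 0, "az": 0, "hand": 0.4}, {"tx": 0, "ty": 0, "tz": -15, "ax": 0, "ay": 0, "az": 0, "hand": 0.4}])

```text
time: 30.08
ee_pos: [348.3, 323.0, 202.4]
tool_rot: [-0.054, 0.999, 0.001, 0.001]
wrist_force: [0.4, 1.0, 0.5]
finger_gap: 0.6
```

Emit:
jog_arm(series=[{"tx": 0, "ty": 20, "tz": 0, "ax": 0, "ay": 0, "az": 0, "hand": 0.4}, {"tx": 0, "ty": 25, "tz": 0, "ax": 0, "ay": 0, "az": 0, "hand": 0.4}, {"tx": 0, "ty": 25, "tz": 0, "ax": 0, "ay": 0, "az": 0, "hand": 0.4}, {"tx": 0, "ty": 25, "tz": 0, "ax": 0, "ay": 0, "az": 0, "hand": 0.4}, {"tx": 0, "ty": 25, "tz": 0, "ax": 0, "ay": 0, "az": 0, "hand": 0.4}, {"tx": 0, "ty": 25, "tz": 0, "ax": 0, "ay": 0, "az": 0, "hand": 0.4}, {"tx": 0, "ty": 25, "tz": 0, "ax": 0, "ay": 0, "az": 0, "hand": 0.4}, {"tx": 0, "ty": 10, "tz": 0, "ax": 0, "ay": 0, "az": 0, "hand": 0.4}])

```text
time: 30.75
ee_pos: [327.0, 505.3, 200.7]
tool_rot: [-0.056, 0.998, 0.001, -0.0]
wrist_force: [0.2, 0.1, 0.1]
finger_gap: 0.605
```

```bash
python3 - <<'E'
from h import *
show()
im=imaging.read_camera('side'); crop('side',im,200,160,400,300,4,'pics/s10.png')
im=imaging.read_camera('top'); cv2.imwrite('pics/t10.png',cv2.resize(im[145:275,230:350,::-1],None,fx=4.5,fy=4.5,interpolation=cv2.INTER_CUBIC))
E
```

```text
t 30.75 p [327.  505.3 200.7] th 96.38 zax [-7.0e-04  2.7e-03 -1.0e+00] F [0.2 0.1 0.1] M [ 0.08 -0.   -0.02] gap 0.605 q [-0.95  0.56 -0.14  1.66  0.09  0.92  0.55]
```

View pics/s10.png

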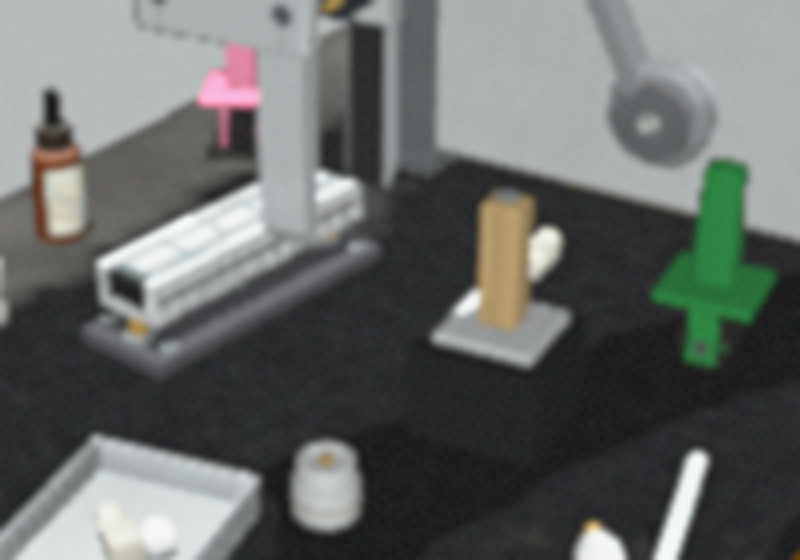

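View pics/t10.png

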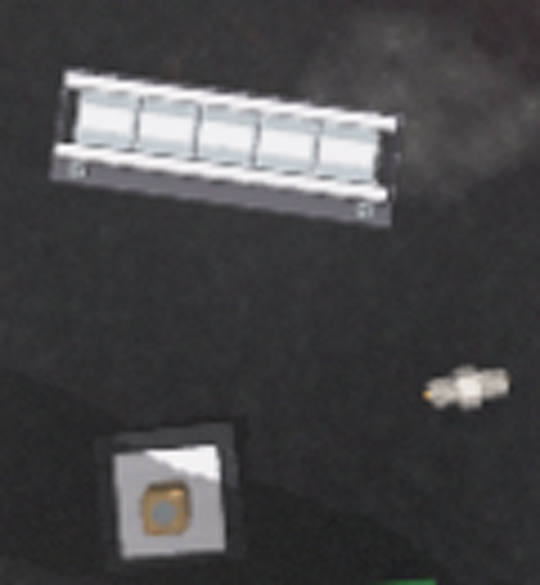

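The roller sits as it did at the start: flange flat, and the handle at crop (164,511) against (163,511) before. The load, adapter and dropper bottle haven't moved, and the strip lies flush. I'll hand the job in now.

```bash
python3 -c "
from h import *
print(bot.close_job())"
```

```text
the job is handed in; nothing more can be done
None
```

The strip is rolled home and the roller hangs back upright in its stand. I handed the job in at about 31 s; it gives no verdict.

- **Grip:** I held the wood-handled roller at 60 N, the gripper's maximum, not the 100 N suggested. It stayed upright throughout.
- **Pressing:** I pressed section 5 and then section 1 straight down first, to feel the channel's height and slope. It slopes by about −0.012 rad.
- **Rolling:** I then rolled the full strip out and back. The force readings, taken only at the end of each call, were about 12 to 17 N, so I couldn't see the peaks between them.
- **Sections:** On the return pass the heights were 110.8, 111.3, 111.6 and 111.7 mm. With 110.3 mm at the far end, they lie close to one straight line, so all five sections appear home. The last pictures also show the strip flush.
- **Roller in stand:** It went in freely and touched down at the same height as at pick-up (65.8 mm against 65.9 mm). In the pictures it sits where it did at the start, flange flat.
- **Other things:** The connector load, adapter and dropper bottle look unmoved, and the arm is clear. None of my checks failed. One number disagreed slightly: my first picture estimate of the slope was −0.019 ± 0.02 rad, which the felt slope falls within.

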